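Proof-pull a batch of welded coupons

ROBOT

A 7-joint arm with a two-finger parallel gripper is mounted at the origin on the work surface. World frame = base frame: x ahead of the robot, y to its left, z up, the work surface at z = 0. Lengths are in m, angles in rad, forces in N, time in s.
With the tool pointing down it reaches from about 0.425 to 0.925 m from the base axis. Payload 6.8 kg.
Tool frame: the origin (TCP) lies at the very end of the fingers, on their centre line; the grasp point (between the pads) lies 19 mm behind it; z points along the fingers, y is the line along which they close (so a half turn about z gives the same grasp; the last joint's range is limited). The gripper opens to 88 mm and grips with 3 to 60 N. Pads are 20 mm wide; open, the fingers measure 115 mm over their backs; the gripper's body (75 mm by 178 mm) begins 61 mm behind the grasp point.
Start: joints at [1.127, 0.477, 0.022, 1.555, -0.011, 1.109, -0.083], TCP at [0.222, -0.637, 0.223] pointing down, gripper open.
Joint ranges: [-2.96, 2.96], [-0.34, 2.1], [-1.41, 1.46], [0.24, 2.44], [-1.37, 4.51], [0.17, 1.92], [-2.96, 2.96]. Speed limits (rad/s): [2.39, 2.39, 3.14, 3.14, 3.14, 3.14, 3.14].

INTERFACE

Orientations are given as a 3x3 rotation matrix whose columns are the frame's x, y, z axes.
In Python, from bench import ctrl gives the robot as it stands. The module is installed in compiled form; this text tells all that it offers.
- The arm moves only by the shell command python3 -m jog 'ROWS'. ROWS is JSON, a list of rows, each an object with "delta_pos": the shift along the tool's x, y, z in mm, a list of three; "twist": the turn, a rotation vector about the tool's x, y, z in degrees, a list of three; "jaw": the closure, from -1 (fully open) to 1 (shut). A call has 1 to 12 rows; each row shifts and turns the commanded pose from where the row before left it, along the tool's axes as they then stand; what a row does not reach is not made up. A row lasts 1/8 s, in which the tool goes at most 62.5 mm and 10.7 degrees, less where a joint would pass 70% of its speed; a pose out of reach is approached as far as the arm can. A call with a gripper value outside its range is refused whole. The fingers move at their own pace and stop on an object; the grip force is fixed at half the most. Time passes only in rows, so rows that do not move let the fingers close. It gives the time, the measured TCP pose, the force, the opening and the grip force at its end, in the units of the state.
- ctrl.get_obs(): the state, without advancing time (a new reading comes with each control period).
- ctrl.capture(name): name is "scene" or "top"; returns the picture (480x640x3 uint8, red, green, blue); there is no depth.
- ctrl.camera_info(name): a dict with "intrinsics" (3x3 intrinsics, pixels), "k1" (the pictures are not rectified: a ray, as slopes to the right and down, at radius r is drawn at 1 + k1 r^2 times it, then the intrinsics apply), "origin" and "attitude" of the camera in the world. Camera axes: x right, y up, looking along -z (the intrinsics and any distortion apply to the point x, -y, -z); pixel columns grow to the right and rows downward; lengths in m; the calibration is good to about 2 mm. A picture is of the moment at which its call begins. camera_info takes no time and is no camera call.
- ctrl.sign_off(): hands the job in; it is judged then, once.
The state is a dict: "t": time; "joints": joint angles; "qd": joint speeds; "effort": joint torques, N m; "eef_pos": TCP position; "eef_rot": TCP orientation; "force": force on the tool from outside, world axes, zero at the start; "torque": the same for the moment, N m; "width": finger opening in m; "grasp_force": force on a finger pad.
Only numpy, scipy, OpenCV 4.12 (cv2) and the standard library are available. Lean on these libraries where they do the work, as an engineer would, in place of code of your own. Each camera call takes 0.05 s, during which the arm holds its last target. There are 200 camera calls.

TASK

First clear the pulling lane: slide the short steel pipe that stands in front of the pull tester's handle along the bench, without lifting it, to the middle of the chalked ring. Then lay every welded coupon in the tester's bay and shut the guard lid down fully. Lastly pull the gauge handle out until its pointer is level with the brass set clip, hold it there steadily for a good three seconds, and let it back home, leaving the lid shut, the pipe in its ring and the other things on the bench undisturbed.

Things in the scene. Friction and masses are not known exactly. Their poses are not given: they have to be found in the camera images.
- rig: Fixed grey steel pull tester. Origin at bench height; its x points away from the robot at yaw 0, its y left. Left part: open square sample bay. Right part, centred on y = -90 mm: gauge housing, x = +20 to +170, 50 wide, top 56 above the bench, with a graduated slot. In front of it the drawbar carries the upright handle.
- bay_floor (a point): Centre of the bay's inner floor, 15 mm above the bench; axes as the rig's. The bay is 150 (x) by 180 mm inside, walls 5 mm thick, rim 58 mm above the bench (43 mm above this floor).
- lid (a joint): Guard lid of the bay, aluminium sheet 162 mm (x) by 188 by 6 mm, hinged along the bay's left (+y) rim: 0 = shut flat on the rim, grows to 1.9 rad as it opens up and to the left (about 1.57 = upright); starts open. The stiff hinge stays where it is left; some 5 N at its free edge moves it.
- lid_hinge (a point): Middle of the hinge line, 58 mm above the bench; this frame turns with the lid: the lid reaches from here 188 mm along its own -y, and its outer face (upper when shut) is 6 mm along its own z.
- lid_handle (a point): Centre of the black grip plate on the lid's outer face, 50 mm along x, 10 mm thick, 24 mm tall off the face; 165 mm from the hinge line and 20 mm nearer the robot than the lid's middle.
- gauge (a joint): Draw of the sprung gauge, m: 0 = home, grows to 0.11 as the handle is pulled along the rig's -x, straight towards the robot at yaw 0. The spring pulls it home when released: 3 N at home, 15 N at full draw.
- gauge_grip (a point): Grip point on the handle, an upright steel plate 8 mm thick (along the rig's x), 44 mm wide (y), from 26 to 90 mm above the bench; this point is 72 mm above the bench. There are 46 mm free between plate and housing at home. The drawbar behind it is 34 mm high at its top.
- gauge_pointer (a point): Black pointer on top of the housing, fixed to the drawbar: it moves with the handle, millimetre for millimetre. 60 mm above the bench.
- set_mark (a point): The brass set clip's line on the gauge's centre line, 60 mm above the bench: a small brass saddle on the housing's right edge, 14 mm long, set 50 to 85 mm from where the pointer rests. It shows how far to pull; leave it alone. Axes as the rig's.
- pipe: Short heavy piece of dark steel pipe standing upright, outside diameter 84, wall 8, height 60 mm, 0.6 to 0.9 kg. Origin at the centre of its underside.
- park: Chalked white ring on the bench, 108 mm across, flat; origin at its centre. The pipe is parked here.
- coupon1: Lap-welded test coupon (not always there: None when absent): two bright steel strips 50 by 30 by 8 mm, welded overlapped, lying flat: 70 mm long (its x), 30 wide (its y), 16 thick; the lower strip spans x = -35 to +15, the upper -15 to +35. Origin at the centre of the underside. About 0.2 kg. May be loaded either way up.
- coupon2: Lap-welded test coupon (not always there: None when absent): two bright steel strips 50 by 30 by 8 mm, welded overlapped, lying flat: 70 mm long (its x), 30 wide (its y), 16 thick; the lower strip spans x = -35 to +15, the upper -15 to +35. Origin at the centre of the underside. About 0.2 kg. May be loaded either way up.
- coupon3: Lap-welded test coupon (not always there: None when absent): two bright steel strips 50 by 30 by 8 mm, welded overlapped, lying flat: 70 mm long (its x), 30 wide (its y), 16 thick; the lower strip spans x = -35 to +15, the upper -15 to +35. Origin at the centre of the underside. About 0.2 kg. May be loaded either way up.
- coupon4: Lap-welded test coupon (not always there: None when absent): two bright steel strips 50 by 30 by 8 mm, welded overlapped, lying flat: 70 mm long (its x), 30 wide (its y), 16 thick; the lower strip spans x = -35 to +15, the upper -15 to +35. Origin at the centre of the underside. About 0.2 kg. May be loaded either way up.
- tube: Bystander: thin upright steel tube 36 mm across, 75 high. Leave it.
- wrench: Bystander: open-ended wrench lying on the bench. Leave it.
- angle_iron: Bystander: piece of angle iron 160 mm long, 50 high. Leave it.

How it is judged:
By the outcome, as a careful person would: the job done as asked, in the order asked, and still so for the second after the job is handed in, with the robot touching nothing.
Of coupon1, coupon2, coupon3, coupon4 only 3 to 4 are there at a start; the rules pass over those that are not, and their reading is None.
At some moment in a run one of pipe, coupon1, coupon2, coupon3, coupon4 may be knocked a few centimetres aside while the robot is not near it.
Once in a run the grip may slacken for a moment while it holds something.
It also fails if it takes over 200 s, if anything falls off the work surface, if the arm or the gripper's body presses on something with over 40 N, if the wrist force passes 120 N, or if a joint passes its speed limit or range.

## Working session

There is one attempt and no reset: what is moved stays moved. The work goes in short steps, Python scripts to look and compute and a shell command to move; the robot and the scene stay as the last step left them, time stands still between calls to the robot, and variables do not carry over. Pictures are saved under pics/ and viewed, at most 17 in all, crops included, and the job is handed in when it is done.

```bash
mkdir -p pics
cat > h.py <<'E'
import numpy as np, cv2
from bench import ctrl
def grab(cam,name):
    im=ctrl.capture(cam); cv2.imwrite(f'pics/{name}.png',cv2.cvtColor(im,cv2.COLOR_RGB2BGR)); return im
def ray(cam,u,v):
    c=ctrl.camera_info(cam);K=np.array(c['intrinsics'],float)
    p=cv2.undistortPoints(np.array([[[u,v]]],float),K,np.array([c['k1'],0,0,0],float))[0,0]
    d=np.array(c['attitude'])@np.array([p[0],-p[1],-1.0]); return np.array(c['origin'],float),d
def onz(cam,u,v,z):
    o,d=ray(cam,u,v); return o+d*(z-o[2])/d[2]
def proj(cam,P):
    c=ctrl.camera_info(cam);K=np.array(c['intrinsics'],float)
    q=np.array(c['attitude']).T@(np.array(P,float)-np.array(c['origin'])); s=np.array([q[0],-q[1]])/-q[2]
    s=s*(1+c['k1']*(s@s)); return K[:2,:2]@s+K[:2,2]
E
python3 - <<'E'
from h import *
np.set_printoptions(precision=4,suppress=True)
for c in('scene','top'):
    grab(c,c+'0'); print(c,ctrl.camera_info(c))
print(ctrl.get_obs())
E
```

```text
scene {'intrinsics': array([[502.6042,   0.    , 317.7112],
       [  0.    , 502.6042, 236.8975],
       [  0.    ,   0.    ,   1.    ]]), 'k1': -0.07065436452012538, 'origin': array([1.1606, 0.6601, 0.7015]), 'attitude': array([[-0.7812, -0.3676,  0.5045],
       [ 0.6242, -0.4703,  0.6238],
       [ 0.008 ,  0.8023,  0.5969]])}
top {'intrinsics': array([[561.7737,   0.    , 336.8873],
       [  0.    , 561.7737, 240.5635],
       [  0.    ,   0.    ,   1.    ]]), 'k1': -0.07081999570881942, 'origin': array([ 0.4731, -0.0318,  1.2321]), 'attitude': array([[ 0.0184,  0.9937, -0.1107],
       [-0.9997,  0.0165, -0.0184],
       [-0.0164,  0.111 ,  0.9937]])}
{'t': 0.1, 'joints': array([ 1.1269,  0.4777,  0.0224,  1.5563, -0.0115,  1.1093, -0.0831]), 'qd': array([ 0.0007, -0.001 ,  0.0014, -0.0011, -0.0006, -0.0016,  0.0016]), 'effort': array([  0.0052, -58.4085,   1.5405, -27.3313,  -0.0541,   0.0131,
         0.0001]), 'eef_pos': array([ 0.2222, -0.6368,  0.2218]), 'eef_rot': array([[ 0.9441,  0.3295, -0.0006],
       [ 0.3295, -0.9441,  0.0015],
       [-0.0001, -0.0016, -1.    ]]), 'force': array([-0.6911,  0.0702, -0.0796]), 'torque': array([ 0.0494,  0.008 , -0.0082]), 'grasp_force': 0.0, 'width': 0.08788731348316456}
```

View pics/scene0.png

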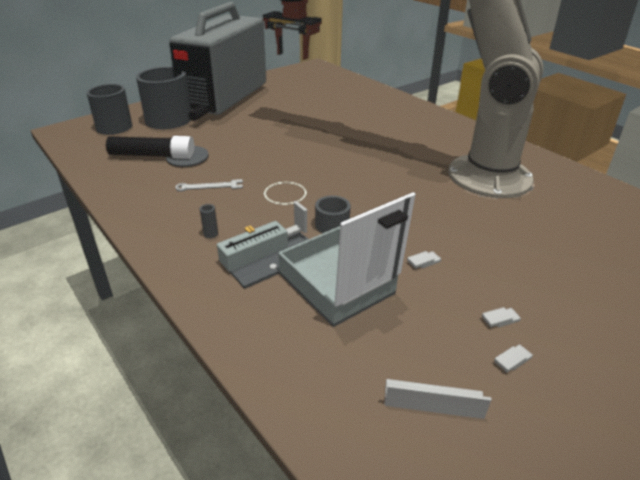

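View pics/top0.png

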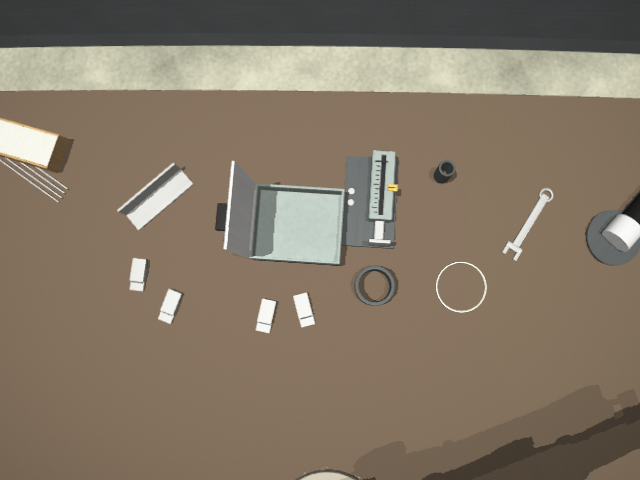

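The scene view shows the rig with its lid open just past upright and the pipe and ring to the right. In the top view there are four coupons, near (139,274), (171,306), (266,316) and (304,310). The pipe is at (375,286), the ring at (461,287), the handle at (380,232) and the brass clip at (392,187). Next I'll measure them.

```bash
cat > meas.py <<'E'
from h import *
def coupons(im,box=(100,340,60,360)):
    y0=240
    m=(im.min(2)>150).astype(np.uint8); out=[]
    m=cv2.morphologyEx(m,cv2.MORPH_CLOSE,np.ones((3,3),np.uint8))
    for c in cv2.findContours(m,cv2.RETR_EXTERNAL,cv2.CHAIN_APPROX_NONE)[0]:
        a=cv2.contourArea(c); x,y,w,h=cv2.boundingRect(c)
        if 200<a<900 and max(w,h)<60 and 60<x<360 and y>240:
            P=np.array([onz('top',*q[0],0.012)[:2]*1000 for q in c],np.float32)
            (cx,cy),(w,h),ang=cv2.minAreaRect(P)
            if w<h: ang+=90
            out.append((cx,cy,max(w,h),min(w,h),(ang+90)%180-90))
    return out
def pipe(im):
    # dark ring near expected; outer contour
    g=im.max(2); m=(g<75).astype(np.uint8); best=[]
    for c in cv2.findContours(m,cv2.RETR_EXTERNAL,cv2.CHAIN_APPROX_NONE)[0]:
        x,y,w,h=cv2.boundingRect(c)
        if 30<w<60 and 30<h<60 and y>240 and 300<x<520:
            P=np.array([onz('top',*q[0],0.060)[:2]*1000 for q in c],np.float32)
            best.append((cv2.minEnclosingCircle(P),cv2.boundingRect(c)))
    return best
def ring(im):
    m=(im.min(2)>140).astype(np.uint8)
    for c in cv2.findContours(m,cv2.RETR_EXTERNAL,cv2.CHAIN_APPROX_NONE)[0]:
        x,y,w,h=cv2.boundingRect(c)
        if 40<w<65 and 40<h<65 and x>400:
            P=np.array([onz('top',*q[0],0)[:2]*1000 for q in c],np.float32)
            return cv2.fitEllipse(P)
E
python3 - <<'E'
from meas import *
np.set_printoptions(precision=1,suppress=True)
im=cv2.cvtColor(cv2.imread('pics/top0.png'),cv2.COLOR_BGR2RGB)
for c in coupons(im): print(np.array(c))
print(pipe(im)); print(ring(im))
hsv=cv2.cvtColor(im,cv2.COLOR_RGB2HSV)
m=cv2.inRange(hsv,(15,150,120),(35,255,255));m[:, :340]=0;m[:,450:]=0
ys,xs=np.nonzero(m);print('clip',xs.min(),xs.max(),ys.min(),ys.max(),[onz('top',u,v,.06)*1000 for u,v in((xs.mean(),ys.min()-.5),(xs.mean(),ys.max()+.5),(xs.mean(),ys.mean()))])
cv2.imwrite('pics/c1.png',cv2.resize(cv2.imread('pics/top0.png')[140:320,200:420],None,fx=3.3,fy=3.3,interpolation=cv2.INTER_CUBIC))
E
```

```text
[107.8   4.6 105.8  12.6 -88.6]
[443.6 143.1  70.   32.3 -10.4]
[458.   60.5  71.1  32.2  16. ]
[459.4 355.1  70.7  32.6 -17.8]
[527.5 430.3  70.7  32.1  -2. ]
[]
((513.5764770507812, -282.23834228515625), (109.1850814819336, 110.01995086669922), 12.953700065612793)Traceback (most recent call last):
  File "<stdin>", line 8, in <module>
    return umr_minimum(a, axis, None, out, keepdims, initial, where)
ValueError: zero-size array to reduction operation minimum which has no identity
```

Run:
```python
from meas import *
np.set_printoptions(precision=1,suppress=True)
im=cv2.cvtColor(cv2.imread('pics/top0.png'),cv2.COLOR_BGR2RGB)
hsv=cv2.cvtColor(im,cv2.COLOR_RGB2HSV)
print(hsv[187,386:402].tolist())
print('pipe row',im[286,348:404].tolist()[::2])
cv2.imwrite('pics/c1.png',cv2.resize(cv2.imread('pics/top0.png')[140:320,200:420],None,fx=3.3,fy=3.3,interpolation=cv2.INTER_CUBIC))
```

```text
[[72, 16, 205], [30, 30, 194], [22, 71, 144], [20, 119, 122], [20, 119, 131], [19, 118, 132], [20, 123, 129], [20, 128, 128], [23, 117, 139], [21, 136, 205], [22, 138, 240], [19, 126, 206], [16, 88, 148], [15, 72, 138], [15, 72, 138], [15, 74, 138]]
pipe row [[137, 117, 97], [128, 110, 90], [121, 104, 86], [91, 81, 70], [117, 121, 121], [92, 92, 89], [88, 76, 63], [89, 77, 65], [122, 105, 86], [138, 118, 98], [139, 119, 99], [138, 117, 97], [137, 117, 97], [136, 116, 96], [137, 116, 96], [138, 119, 99], [138, 118, 98], [138, 118, 98], [137, 118, 97], [122, 105, 87], [121, 104, 86], [50, 51, 50], [114, 119, 118], [97, 99, 96], [88, 76, 62], [125, 108, 89], [137, 117, 97], [136, 117, 96]]
```

View pics/c1.png

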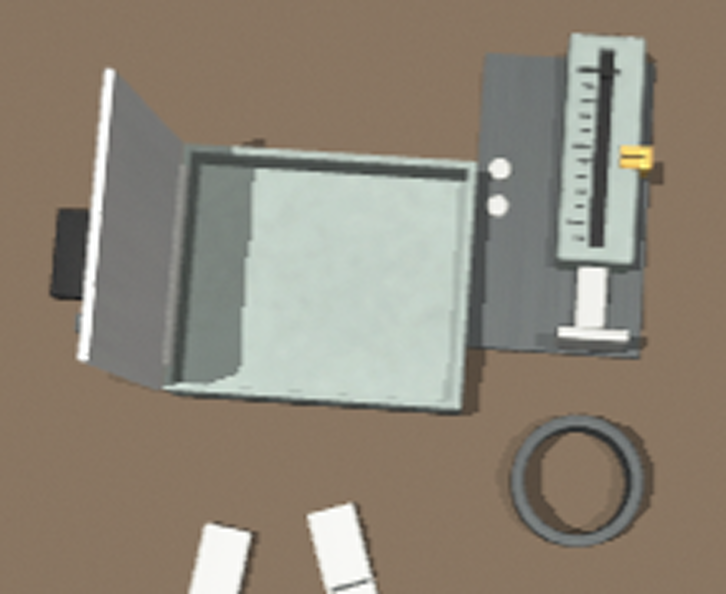

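The crop shows the pointer at crop (600,71), which is full-frame (381.8,161.5). The clip is at crop (636,157), or (392.7,187.6), and the handle plate is at crop (594,335). The rig is turned slightly clockwise. I'll work these out in millimetres.

```bash
cat >> meas.py <<'E'
def pipe(im):
    h=cv2.cvtColor(im,cv2.COLOR_RGB2HSV)
    m=((h[...,1]<45)&(h[...,2]<160)).astype(np.uint8); out=[]
    for c in cv2.findContours(m,cv2.RETR_EXTERNAL,cv2.CHAIN_APPROX_NONE)[0]:
        x,y,w,hh=cv2.boundingRect(c)
        if 34<w<55 and 34<hh<55 and y>235 and 300<x<520:
            P=np.array([onz('top',*q[0],0.060)[:2]*1000 for q in c],np.float32)
            out.append((cv2.fitEllipse(P)))
    return out
E
python3 - <<'E'
from meas import *
np.set_printoptions(precision=1,suppress=True)
im=cv2.cvtColor(cv2.imread('pics/top0.png'),cv2.COLOR_BGR2RGB)
print('pipe',pipe(im))
h=cv2.cvtColor(im,cv2.COLOR_RGB2HSV)
m=cv2.inRange(h,(18,100,110),(28,255,255))[150:230,370:410];ys,xs=np.nonzero(m)
print('clip px',xs.min()+370,xs.max()+370,ys.min()+150,ys.max()+150)
for u in range(386,398): print(u,[int(x) for x in np.nonzero(m[:,u-370])[0]+150],end=';')
c=lambda u,v,z,f=3.3:onz('top',200+u/f-.35,140+v/f-.35,z)*1000
# rim corners
for n,u,v,z in[('rimBL',190,148,.058),('rimBR',478,165,.058),('rimFR',460,412,.058),('rimFL',165,387,.058),
 ('houseBL',571,35,.056),('houseBR',644,38,.056),('houseFL',558,260,.056),('houseFR',631,267,.056),
 ('slotB',606,50,.056),('slotF',597,246,.056),('ptr',600,71,.060),('clip',636,157,.06),('hplateL',559,332,.09),('hplateR',629,336,.09),('lidB',110,68,.24),('lidF',83,360,.24)]:
    print(n,c(u,v,z))
# pointer and slot pixel rows
print(im[155:168,374:392].sum(2)//3)
E
```

```text
pipe [((511.35595703125, -90.33824920654297), (81.81226348876953, 82.61847686767578), 23.893247604370117)]
clip px 388 397 184 191
386 [];387 [];388 [185, 186, 188, 189, 190];389 [184, 185, 186, 187, 188, 189, 190];390 [184, 185, 186, 187, 188, 189, 190];391 [185, 186, 187, 188, 189, 190];392 [185, 186, 187, 188, 189, 190];393 [184, 185, 186, 187, 188, 189, 190];394 [184, 185, 186, 187, 188, 189, 190, 191];395 [184, 185, 186, 187, 188, 189, 190, 191];396 [184, 185, 186, 187, 188, 189, 190, 191];397 [184, 185, 186, 187, 188, 189, 190];rimBL [721.6 162.3  58. ]
rimBR [713.1 -24.3  58. ]
rimFR [553.6 -15.5  58. ]
rimFL [566.2 172.9  58. ]
houseBL [800.6 -83.4  56. ]
houseBR [ 799.3 -130.9   56. ]
houseFL [652.3 -76.6  56. ]
houseFR [ 648.6 -123.4   56. ]
slotB [ 790.9 -106.2   56. ]
slotF [ 661.8 -101.5   56. ]
ptr [ 775.8 -102.2   60. ]
clip [ 719.5 -125.8   60. ]
hplateL [602.1 -76.4  90. ]
hplateR [ 600.3 -119.8   90. ]
lidB [727.5 178.2 240. ]
lidF [565.7 186.4 240. ]
[[197 198 199 200 200 200 198 153  98  92  98  99 157 192 199 199 199 198]
 [197 198 200 201 201 201 197 146  80  58
[... 159 characters left out ...]
173 199 199 201 199 199]
 [197 197 197 198 199 200 197 130  64  58  59  55 173 199 198 199 199 199]
 [181 154 127 117 122 140 147 107  66  59  59  55 151 191 197 197 197 198]
 [167 124  86  71  65  70  78  62  56  58  58  57  82 105 176 196 197 197]
 [192 185 182 182 181 179 179 111  54  57  57  65 123 137 181 195 196 197]
 [197 196 198 197 198 197 197 120  40  36  44  58 163 186 192 196 196 198]
 [196 196 196 197 196 197 198 125  56  53  55  74 171 195 195 195 196 198]
 [196 197 158 136 142 163 190 125  59  59  59  79 172 195 194 196 197 198]
 [197 196 188 160 121 129 160 111  59  58  59  99 176 195 195 198 198 199]
 [196 196 196 192 186 187 172 107  59  57  58 102 177 197 197 199 199 199]]
```

```bash
cat > need.py <<'E'
import sys,numpy as np
from bench import ctrl
from scipy.spatial.transform import Rotation as Ro
o=ctrl.get_obs();R=np.array(o['eef_rot']);p=np.array(o['eef_pos'])*1000
a=np.degrees(np.arctan2(R[1,0],R[0,0]))
print('t %.1f'%o['t'],'p',p.round(1),'yaw %.1f'%a,'w %.1f'%(o['width']*1000),'gf %.1f'%o['grasp_force'],'F',np.array(o['force']).round(1),'q',np.array(o['joints']).round(2))
if len(sys.argv)>1:
    x,y,z,b=map(float,sys.argv[1:5]);b=np.radians(b)
    T=np.array([[np.cos(b),np.sin(b),0],[np.sin(b),-np.cos(b),0],[0,0,-1]])
    d=np.array([x,y,z])-p
    print('twist now',np.degrees(Ro.from_matrix(R.T@T).as_rotvec()).round(1),'delta after twist',(T.T@d).round(1),'before',(R.T@d).round(1))
E
python3 -m jog '[{"delta_pos":[0,0,0],"twist":[0,0,9.6],"jaw":-1},{"delta_pos":[0,0,0],"twist":[0,0,9.6],"jaw":-1},{"delta_pos":[28,-50,0],"twist":[0,0,0],"jaw":-1},{"delta_pos":[28,-50,0],"twist":[0,0,0],"jaw":-1},{"delta_pos":[28,-50,0],"twist":[0,0,0],"jaw":-1},{"delta_pos":[28,-50,0],"twist":[0,0,0],"jaw":-1},{"delta_pos":[28,-50,0],"twist":[0,0,0],"jaw":-1},{"delta_pos":[28,-50,0],"twist":[0,0,0],"jaw":-1},{"delta_pos":[28,-50,0],"twist":[0,0,0],"jaw":-1},{"delta_pos":[28,-50,0],"twist":[0,0,0],"jaw":-1},{"delta_pos":[28,-50,0],"twist":[0,0,0],"jaw":-1},{"delta_pos":[0,0,0],"twist":[0,0,0],"jaw":-1}]'
python3 need.py 511.4 -128.5 26 0
python3 - <<'E'
from meas import *
im=grab('top','top1'); print(pipe(im),ring(im)); print(np.array(coupons(im)).round(1))
E
```

```text
t: 1.6
eef_pos: [0.4761, -0.1822, 0.2225]
eef_rot: [[1.0, 0.009, 0.001], [0.009, -1.0, 0.002], [0.001, -0.002, -1.0]]
force: [0.1, 0.1, -1.2]
width: 0.0881
grasp_force: 0.0
t 1.6 p [ 476.1 -182.2  222.5] yaw 0.5 w 88.1 gf 0.0 F [ 0.1  0.1 -1.2] q [ 0.39  0.21 -0.17  1.94  0.04  0.99 -1.36]
twist now [-0.1 -0.   0.5] delta after twist [ 35.3 -53.7 196.5] before [ 35.6 -53.1 196.7]
[] None
[[107.8   2.5 105.8  12.6 -88.6]
 [443.6 143.1  70.   32.3 -10.4]
 [458.   60.5  71.1  32.2  16. ]
 [459.4 354.9  70.7  32.7 -18.4]
 [527.5 430.3  70.7  32.1  -2. ]]
```

```bash
python3 -m jog '[{"delta_pos":[35.5,-53.5,0],"twist":[0,0,0.5],"jaw":-1},{"delta_pos":[0,0,60],"twist":[0,0,0],"jaw":-1},{"delta_pos":[0,0,60],"twist":[0,0,0],"jaw":-1},{"delta_pos":[0,0,0],"twist":[0,0,0],"jaw":-1}]'
python3 need.py 511.4 -128.5 26 0
python3 - <<'E'
from meas import *
im=grab('scene','s1'); cv2.imwrite('pics/s1c.png',cv2.resize(cv2.imread('pics/s1.png')[130:330,220:480],None,fx=3,fy=3))
E
```

```text
t: 2.15
eef_pos: [0.5043, -0.1361, 0.099]
eef_rot: [[1.0, -0.01, -0.01], [-0.01, -1.0, 0.001], [-0.01, -0.001, -1.0]]
force: [0.6, 0.0, 0.3]
width: 0.0875
grasp_force: 0.0
t 2.1 p [ 504.3 -136.1   99. ] yaw -0.6 w 87.5 gf 0.0 F [0.6 0.  0.3] q [ 0.29  0.4  -0.18  2.01  0.1   0.75 -1.53]
twist now [-0.1  0.6 -0.6] delta after twist [ 7.1 -7.6 73. ] before [ 7.7 -7.6 72.9]
```

View pics/s1c.png

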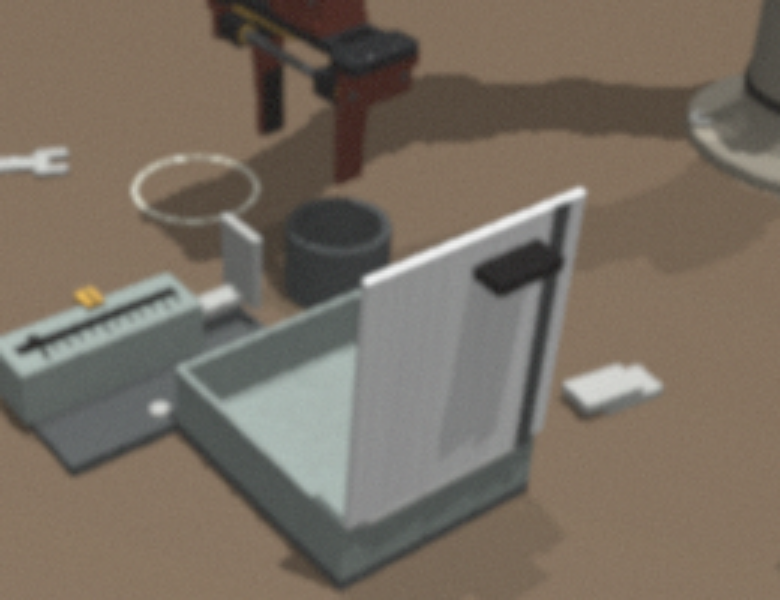

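The scene crop shows the pipe rim centred near crop (338,226), which is full-frame (332.5,205), with the open fingers above and behind it. I'll check that against the top-view fix.

```bash
python3 - <<'E'
from meas import *
print(onz('scene',332.5,205,.06)*1000, proj('scene',[.5114,-.0903,.06]))
E
python3 need.py 511.4 -128.5 26 0
```

```text
[513.01745495 -86.66675704  60.        ] [332.03301929 204.10187102]
t 2.2 p [ 506.9 -136.3  101.8] yaw -0.6 w 87.8 gf 0.0 F [ 0.3 -0.6  0.6] q [ 0.29  0.4  -0.18  2.01  0.1   0.75 -1.53]
twist now [-0.   0.3 -0.6] delta after twist [ 4.5 -7.8 75.8] before [ 4.8 -7.9 75.8]
```

```bash
python3 -m jog '[{"delta_pos":[4.5,-7.8,0],"twist":[0,0,-0.6],"jaw":-1},{"delta_pos":[0,0,0],"twist":[0,0,0],"jaw":-1},{"delta_pos":[0,0,0],"twist":[0,0,0],"jaw":-1}]'
python3 need.py 511.4 -128.5 26 0
```

```text
t: 2.58
eef_pos: [0.5142, -0.1275, 0.1042]
eef_rot: [[1.0, 0.003, 0.003], [0.003, -1.0, -0.001], [0.003, 0.001, -1.0]]
force: [0.2, 1.1, 0.4]
width: 0.0876
grasp_force: 0.0
t 2.6 p [ 514.2 -127.5  104.2] yaw 0.1 w 87.6 gf 0.0 F [0.2 1.1 0.4] q [ 0.28  0.4  -0.19  2.    0.11  0.75 -1.54]
twist now [ 0.  -0.1  0.1] delta after twist [-2.8  1.  78.2] before [-3.   1.  78.1]
```

```bash
python3 -m jog '[{"delta_pos":[-2,1,40],"twist":[0,0,0],"jaw":-1},{"delta_pos":[0,0,38],"twist":[0,0,0],"jaw":-1},{"delta_pos":[0,0,0],"twist":[0,0,0],"jaw":-1},{"delta_pos":[0,0,0],"twist":[0,0,0],"jaw":-1}]'
python3 need.py 511.4 -128.5 26 0
```

```text
t: 3.08
eef_pos: [0.5121, -0.1285, 0.026]
eef_rot: [[1.0, 0.002, 0.002], [0.002, -1.0, -0.0], [0.002, 0.0, -1.0]]
force: [0.2, -0.5, 0.1]
width: 0.0878
grasp_force: 0.0
t 3.1 p [ 512.1 -128.5   26. ] yaw 0.1 w 87.8 gf 0.0 F [ 0.2 -0.5  0.1] q [ 0.26  0.52 -0.16  2.04  0.15  0.59 -1.58]
twist now [ 0.  -0.1  0.1] delta after twist [-0.7  0.  -0. ] before [-0.7  0.  -0. ]
```

```bash
python3 -m jog '[{"delta_pos":[0,0,0],"twist":[0,0,0],"jaw":0},{"delta_pos":[0,0,0],"twist":[0,0,0],"jaw":0.5},{"delta_pos":[0,0,0],"twist":[0,0,0],"jaw":1},{"delta_pos":[0,0,0],"twist":[0,0,0],"jaw":1},{"delta_pos":[0,0,0],"twist":[0,0,0],"jaw":1},{"delta_pos":[0,0,0],"twist":[0,0,0],"jaw":1}]'
python3 need.py 514 -320.4 26 0
```

```text
t: 3.82
eef_pos: [0.5112, -0.1283, 0.0246]
eef_rot: [[1.0, 0.002, -0.0], [0.002, -1.0, 0.0], [-0.0, -0.0, -1.0]]
force: [0.2, 0.3, 0.3]
width: 0.0308
grasp_force: 0.0
t 3.8 p [ 511.2 -128.3   24.6] yaw 0.1 w 30.8 gf 0.0 F [0.2 0.3 0.3] q [ 0.26  0.52 -0.16  2.04  0.15  0.59 -1.58]
twist now [-0.   0.   0.1] delta after twist [  2.8 192.1  -1.4] before [  2.3 192.1  -1.4]
```

```bash
python3 -m jog '[{"delta_pos":[0,0,0],"twist":[0,0,0],"jaw":1},{"delta_pos":[0,0,0],"twist":[0,0,0],"jaw":1},{"delta_pos":[0,0,0],"twist":[0,0,0],"jaw":1},{"delta_pos":[0,0,0],"twist":[0,0,0],"jaw":1}]'
python3 need.py 514 -320.4 26 0
```

```text
t: 4.32
eef_pos: [0.5112, -0.1281, 0.0246]
eef_rot: [[1.0, 0.003, 0.0], [0.003, -1.0, 0.0], [0.0, -0.0, -1.0]]
force: [0.2, 1.6, -0.1]
width: 0.009
grasp_force: 28.6
t 4.3 p [ 511.2 -128.1   24.6] yaw 0.2 w 9.0 gf 28.6 F [ 0.2  1.6 -0.1] q [ 0.26  0.52 -0.16  2.04  0.15  0.59 -1.58]
twist now [-0.  -0.   0.2] delta after twist [  2.8 192.3  -1.4] before [  2.2 192.3  -1.4]
```

```bash
python3 -m jog '[{"delta_pos":[0,8,0],"twist":[0,0,0],"jaw":1},{"delta_pos":[0.2,16,0],"twist":[0,0,0],"jaw":1},{"delta_pos":[0.2,18,0],"twist":[0,0,0],"jaw":1},{"delta_pos":[0.2,18,0],"twist":[0,0,0],"jaw":1},{"delta_pos":[0.2,18,0],"twist":[0,0,0],"jaw":1},{"delta_pos":[0.2,18,0],"twist":[0,0,0],"jaw":1},{"delta_pos":[0.2,18,0],"twist":[0,0,0],"jaw":1},{"delta_pos":[0.2,18,0],"twist":[0,0,0],"jaw":1},{"delta_pos":[0.2,18,0],"twist":[0,0,0],"jaw":1},{"delta_pos":[0.2,18,0],"twist":[0,0,0],"jaw":1},{"delta_pos":[0.2,16,0],"twist":[0,0,0],"jaw":1},{"delta_pos":[0.2,8,0],"twist":[0,0,0],"jaw":1}]'
python3 -m jog '[{"delta_pos":[0,0,0],"twist":[0,0,0],"jaw":1},{"delta_pos":[0,0,0],"twist":[0,0,0],"jaw":1}]'
python3 need.py 514 -320.4 26 0
```

```text
t: 5.82
eef_pos: [0.5141, -0.318, 0.0246]
eef_rot: [[1.0, 0.003, -0.001], [0.003, -1.0, 0.004], [-0.001, -0.004, -1.0]]
force: [-0.4, 9.9, 6.1]
width: 0.0089
grasp_force: 28.4
t: 6.08
eef_pos: [0.5141, -0.319, 0.0246]
eef_rot: [[1.0, 0.003, -0.0], [0.003, -1.0, 0.001], [-0.0, -0.001, -1.0]]
force: [-0.2, 5.9, 1.9]
width: 0.009
grasp_force: 28.5
t 6.1 p [ 514.1 -319.    24.6] yaw 0.2 w 9.0 gf 28.5 F [-0.2  5.9  1.9] q [ 0.57  0.61 -0.16  1.86  0.14  0.68 -1.24]
twist now [-0.1  0.   0.2] delta after twist [-0.1  1.4 -1.4] before [-0.1  1.4 -1.4]
```

```bash
python3 -m jog '[{"delta_pos":[0,1,0],"twist":[0,0,0],"jaw":1},{"delta_pos":[0,0,0],"twist":[0,0,0],"jaw":0.5},{"delta_pos":[0,0,0],"twist":[0,0,0],"jaw":0.2},{"delta_pos":[0,0,0],"twist":[0,0,0],"jaw":0},{"delta_pos":[0,0,0],"twist":[0,0,0],"jaw":0},{"delta_pos":[0,0,-15],"twist":[0,0,0],"jaw":0},{"delta_pos":[0,0,-55],"twist":[0,0,0],"jaw":0},{"delta_pos":[0,0,-60],"twist":[0,0,0],"jaw":0}]'
python3 -m jog '[{"delta_pos":[-7,-47,0],"twist":[0,0,0],"jaw":-0.5},{"delta_pos":[-7,-47,0],"twist":[0,0,0],"jaw":-0.5},{"delta_pos":[-7,-47,0],"twist":[0,0,0],"jaw":-0.5},{"delta_pos":[-7,-47,0],"twist":[0,0,0],"jaw":-0.5},{"delta_pos":[-7,-47,0],"twist":[0,0,0],"jaw":-0.5},{"delta_pos":[-7,-47,0],"twist":[0,0,0],"jaw":-0.5},{"delta_pos":[-7,-47,0],"twist":[0,0,0],"jaw":-0.5},{"delta_pos":[-7,-47,0],"twist":[0,0,0],"jaw":-0.5},{"delta_pos":[0,0,0],"twist":[0,0,-8],"jaw":-0.5},{"delta_pos":[0,0,0],"twist":[0,0,-7.8],"jaw":-0.5},{"delta_pos":[0,0,0],"twist":[0,0,0],"jaw":-0.5}]' | tail -1
python3 need.py 458 60.5 4 16;  python3 - <<'E'
from meas import *
im=grab('top','top2'); print(pipe(im),ring(im)); print(np.array(coupons(im)).round(1))
E
```

```text
t: 7.08
eef_pos: [0.5135, -0.3211, 0.1566]
eef_rot: [[1.0, 0.003, -0.001], [0.003, -1.0, 0.0], [-0.001, -0.0, -1.0]]
force: [0.6, -0.9, 0.3]
width: 0.0439
grasp_force: 0.0
grasp_force: 0.0
t 8.4 p [457.2  54.6 155.5] yaw 15.9 w 65.9 gf 0.0 F [-0.7 -0.   0.2] q [ 0.11  0.24 -0.42  2.1   0.13  0.83 -1.68]
twist now [ 0.  -0.1 -0.1] delta after twist [  2.4  -5.4 151.5] before [  2.2  -5.5 151.5]
[((514.0582885742188, -277.0499267578125), (81.64167022705078, 92.20513153076172), 7.250879764556885)] ((513.9490356445312, -282.1065979003906), (107.48396301269531, 108.00238037109375), 5.533595085144043)
[[370.9 166.   78.3  26.7  20.4]
 [422.1  47.3  75.7  26.8  23.2]
 [452.5 125.   93.   66.  -69.9]
 [459.3 355.   71.1  33.2 -16.7]
 [527.5 430.7  70.7  32.9  -2. ]]
```

Run:
```python
from meas import *
im=cv2.imread('pics/top2.png')
a=cv2.resize(im[245:330,415:505],None,fx=6,fy=6,interpolation=cv2.INTER_CUBIC)
# expected circles: ring centre at z=0 and pipe top circle of radius 42 at z=.06
for r,z,col in((54,0,(0,255,0)),(42,60,(0,0,255)),(34,60,(255,0,0))):
    for t in np.arange(0,6.28,.15):
        q=(proj('top',np.array([513.8+r*np.cos(t),-282.2+r*np.sin(t),z])/1000)-[415,245]+.5)*6
        cv2.circle(a,(int(q[0]),int(q[1])),1,col,-1)
cv2.imwrite('pics/p2.png',a)
```

```text
(no output)
```

View pics/p2.png

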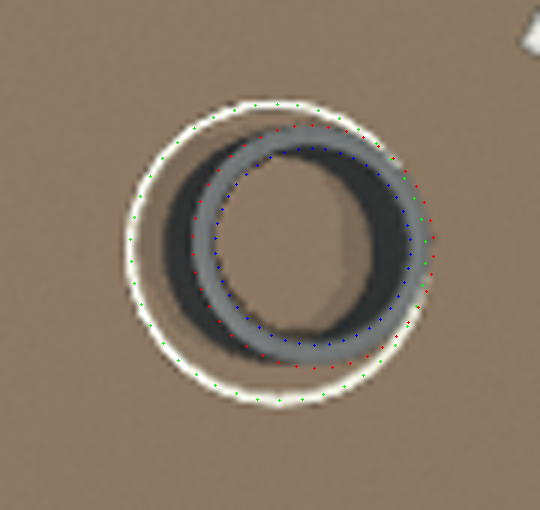

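The overlay shows the pipe's rim lying on the predicted circle at the ring's centre, within about 1 mm, so the pipe is parked. Now the first coupon.

```bash
python3 -m jog '[{"delta_pos":[2,-5.5,50],"twist":[0,0,0],"jaw":-0.5},{"delta_pos":[0,0,50],"twist":[0,0,0],"jaw":-0.5},{"delta_pos":[0,0,40],"twist":[0,0,0],"jaw":-0.5},{"delta_pos":[0,0,11],"twist":[0,0,0],"jaw":-0.5},{"delta_pos":[0,0,0],"twist":[0,0,0],"jaw":-0.5},{"delta_pos":[0,0,0],"twist":[0,0,0],"jaw":-0.5}]' | tail -1
python3 need.py 458 60.5 4 16;  python3 - <<'E'
from meas import *
im=grab('scene','s2'); cv2.imwrite('pics/s2c.png',cv2.resize(cv2.imread('pics/s2.png')[150:370,270:560],None,fx=2.7,fy=2.7))
E
```

```text
grasp_force: 0.0
t 9.2 p [458.7  60.6   5.1] yaw 15.9 w 65.9 gf 0.0 F [ 0.  -0.   0.2] q [-0.    0.5  -0.32  2.19  0.33  0.49 -1.87]
twist now [ 0.  -0.2 -0.1] delta after twist [-0.7 -0.1  1.1] before [-0.7 -0.1  1.1]
```

View pics/s2c.png

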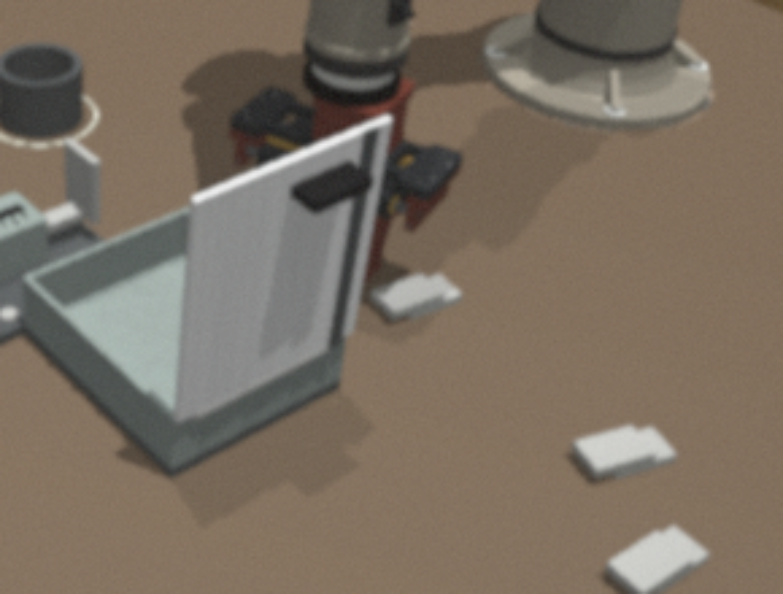

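The lid hides the target coupon in this view; the other three coupons are undisturbed. I'll close and check the width.

```bash
python3 -m jog '[{"delta_pos":[0,0,1],"twist":[0,0,0],"jaw":0.5},{"delta_pos":[0,0,0],"twist":[0,0,0],"jaw":1},{"delta_pos":[0,0,0],"twist":[0,0,0],"jaw":1},{"delta_pos":[0,0,0],"twist":[0,0,0],"jaw":1},{"delta_pos":[0,0,0],"twist":[0,0,0],"jaw":1},{"delta_pos":[0,0,0],"twist":[0,0,0],"jaw":1},{"delta_pos":[0,0,0],"twist":[0,0,0],"jaw":1}]' | tail -1
python3 need.py 666.4 27.5 20 87.3
```

```text
grasp_force: 30.0
t 10.2 p [457.4  60.4   2.7] yaw 15.9 w 29.9 gf 30.0 F [-0.8 -0.7  2. ] q [-0.    0.51 -0.32  2.19  0.33  0.49 -1.87]
twist now [  0.    0.  -71.4] delta after twist [-23.  210.3 -17.3] before [191.9  89.  -17.3]
```

```bash
python3 -m jog '[{"delta_pos":[0,0,-45],"twist":[0,0,0],"jaw":1},{"delta_pos":[0,0,-50],"twist":[0,0,-9],"jaw":1},{"delta_pos":[0,0,0],"twist":[0,0,-9],"jaw":1},{"delta_pos":[0,0,0],"twist":[0,0,-9],"jaw":1},{"delta_pos":[0,0,0],"twist":[0,0,-9],"jaw":1},{"delta_pos":[0,0,0],"twist":[0,0,-9],"jaw":1},{"delta_pos":[0,0,0],"twist":[0,0,-9],"jaw":1},{"delta_pos":[0,0,0],"twist":[0,0,-9],"jaw":1},{"delta_pos":[0,0,0],"twist":[0,0,-8.4],"jaw":1},{"delta_pos":[-4,40,0],"twist":[0,0,0],"jaw":1},{"delta_pos":[-4,40,0],"twist":[0,0,0],"jaw":1}]' | tail -1
python3 -m jog '[{"delta_pos":[-5,45,0],"twist":[0,0,0],"jaw":1},{"delta_pos":[-5,45,0],"twist":[0,0,0],"jaw":1},{"delta_pos":[-5,40,0],"twist":[0,0,0],"jaw":1},{"delta_pos":[0,0,0],"twist":[0,0,0],"jaw":1},{"delta_pos":[0,0,0],"twist":[0,0,0],"jaw":1}]' | tail -1
python3 need.py 666.4 27.5 20 87.3
```

```text
grasp_force: 30.0
grasp_force: 30.0
t 12.2 p [664.7  28.   96.7] yaw 87.4 w 29.9 gf 30.0 F [-0.1  0.9 -0.7] q [ 0.28  0.67 -0.61  1.65  0.44  0.97 -0.53]
twist now [-0.1 -0.   0.1] delta after twist [-0.4  1.7 76.7] before [-0.5  1.9 76.7]
```

```bash
python3 -m jog '[{"delta_pos":[0,2,35],"twist":[0,0,0],"jaw":1},{"delta_pos":[0,0,30],"twist":[0,0,0],"jaw":1},{"delta_pos":[0,0,11],"twist":[0,0,0],"jaw":1},{"delta_pos":[0,0,0],"twist":[0,0,0],"jaw":1},{"delta_pos":[0,0,0],"twist":[0,0,0],"jaw":1}]' | tail -1
python3 need.py 666.4 27.5 20 87.3
```

```text
grasp_force: 30.0
t 12.8 p [668.8  28.   23.1] yaw 87.3 w 29.8 gf 30.0 F [ 0.1  0.3 -1.3] q [ 0.25  0.76 -0.56  1.67  0.51  0.85 -0.57]
twist now [ 0.1 -0.   0. ] delta after twist [-0.6 -2.4  3.1] before [-0.6 -2.4  3.1]
```

```bash
python3 -m jog '[{"delta_pos":[0,-1,3.5],"twist":[0,0,0],"jaw":1},{"delta_pos":[0,0,0],"twist":[0,0,0],"jaw":0.1},{"delta_pos":[0,0,0],"twist":[0,0,0],"jaw":0.1},{"delta_pos":[0,0,0],"twist":[0,0,0],"jaw":0.1},{"delta_pos":[0,0,-10],"twist":[0,0,0],"jaw":0.1},{"delta_pos":[0,0,-50],"twist":[0,0,0],"jaw":0.1},{"delta_pos":[0,0,-30],"twist":[0,0,0],"jaw":0.1},{"delta_pos":[0,-55,0],"twist":[0,0,0],"jaw":0.1},{"delta_pos":[0,-55,0],"twist":[0,0,0],"jaw":-0.5},{"delta_pos":[0,-55,0],"twist":[0,0,0],"jaw":-0.5},{"delta_pos":[0,-50,0],"twist":[0,0,0],"jaw":-0.5},{"delta_pos":[0,0,0],"twist":[0,0,0],"jaw":-0.5}]'
python3 need.py 443.6 143.1 3 169.6
python3 - <<'E'
from meas import *
im=grab('top','top3'); print(pipe(im)); print(np.array(coupons(im)).round(1))
E
```

```text
t: 14.3
eef_pos: [0.4488, 0.0371, 0.1084]
eef_rot: [[0.045, 0.999, -0.002], [0.999, -0.045, -0.003], [-0.003, -0.002, -1.0]]
force: [0.7, -1.1, 0.1]
width: 0.0657
grasp_force: 0.0
t 14.3 p [448.8  37.1 108.4] yaw 87.4 w 65.7 gf 0.0 F [ 0.7 -1.1  0.1] q [ 0.39  0.36 -0.72  2.14  0.34  0.76 -0.59]
twist now [ -0.2   0.1 -82.2] delta after twist [ 24.2 103.3 105.4] before [105.9  -9.7 105.2]
[((513.994140625, -277.00811767578125), (81.70315551757812, 92.0644760131836), 6.734690189361572)]
[[367.2 117.9  65.7  25.   28.5]
 [429.2  14.4  70.7  25.1  32.3]
 [456.5  95.4  79.2  31.8 -58.6]
 [459.4 355.1  71.3  33.2 -16.3]
 [527.5 430.7  70.7  32.9  -2. ]]
```

```bash
python3 -m jog '[{"delta_pos":[53,-4,0],"twist":[0,0,0],"jaw":-0.5},{"delta_pos":[53,-4,0],"twist":[0,0,0],"jaw":-0.5},{"delta_pos":[0,0,0],"twist":[0,0,-10],"jaw":-0.5},{"delta_pos":[0,0,0],"twist":[0,0,-10],"jaw":-0.5},{"delta_pos":[0,0,0],"twist":[0,0,-10],"jaw":-0.5},{"delta_pos":[0,0,0],"twist":[0,0,-10],"jaw":-0.5},{"delta_pos":[0,0,0],"twist":[0,0,-10],"jaw":-0.5},{"delta_pos":[0,0,0],"twist":[0,0,-10],"jaw":-0.5},{"delta_pos":[0,0,0],"twist":[0,0,-10],"jaw":-0.5},{"delta_pos":[0,0,0],"twist":[0,0,-10],"jaw":-0.5},{"delta_pos":[0,0,0],"twist":[0,0,-2.2],"jaw":-0.5},{"delta_pos":[0,0,0],"twist":[0,0,0],"jaw":-0.5}]' | tail -1
python3 need.py 443.6 143.1 3 169.6
python3 - <<'E'
from meas import *
print(onz('scene',423.7,260,.012)*1000)
im=grab('scene','s3')
m=(im.min(2)>150).astype(np.uint8)
for c in cv2.findContours(m,cv2.RETR_EXTERNAL,cv2.CHAIN_APPROX_NONE)[0]:
    if cv2.contourArea(c)>100:
        M=cv2.moments(c);u,v=M['m10']/M['m00'],M['m01']/M['m00']; print(round(u),round(v),cv2.contourArea(c),(onz('scene',u,v,.012)*1000).round(0))
E
```

```text
grasp_force: 0.0
t 15.8 p [450.1 144.2 108.3] yaw 169.4 w 65.8 gf 0.0 F [-0.5  0.6  0.2] q [ 0.42  0.52 -1.06  2.08  0.59  0.88  0.4 ]
twist now [ 0.1  0.  -0.2] delta after twist [  6.2  -2.2 105.3] before [  6.2  -2.4 105.3]
[448.51923895 147.47647016  12.        ]
435 389 708.0 [687. 387.  12.]
513 356 444.5 [526. 429.  12.]
501 315 345.5 [458. 353.  12.]
323 270 1028.5 [642.  37.  12.]
67 379 25761.0 [1162.   -8.   12.]
104 246 303.0 [ 981. -330.   12.]
255 237 446.5 [ 692. -148.   12.]
377 209 283.0 [389. -61.  12.]
213 184 200.5 [ 652. -417.   12.]
180 144 269.5 [ 612. -698.   12.]
482 31 195.5 [-1283.  -969.    12.]
453 29 885.0 [-1181. -1082.    12.]
```

Run:
```python
from meas import *
im=cv2.imread('pics/s3.png')
s=cv2.cvtColor(im,cv2.COLOR_BGR2HSV)[...,1]
m=((s<25)).astype(np.uint8); m[:, :405]=0
for c in cv2.findContours(m,cv2.RETR_EXTERNAL,cv2.CHAIN_APPROX_NONE)[0]:
    if 60<cv2.contourArea(c)<3000:
        M=cv2.moments(c);u,v=M['m10']/M['m00'],M['m01']/M['m00']
        if 220<v<400: print(round(u),round(v),cv2.contourArea(c),(onz('scene',u,v,.01)*1000).round(0))
cv2.imwrite('pics/s3c.png',cv2.resize(im[170:340,330:530],None,fx=3.5,fy=3.5))
```

```text
446 400 2072.0 [689. 411.  10.]
513 358 535.0 [527. 430.  10.]
500 317 461.5 [460. 355.  10.]
423 259 339.5 [445. 144.  10.]
```

View pics/s3c.png

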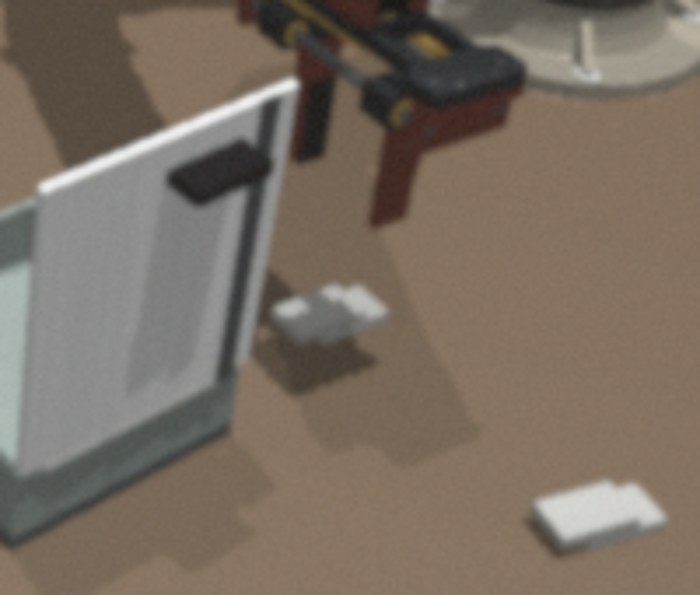

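The coupon is still in place, shadowed by the gripper, at full-frame (423,259), which maps to (445,144). I'll go down, grip and lift.

```bash
python3 -m jog '[{"delta_pos":[6,-2,50],"twist":[0,0,0],"jaw":-0.5},{"delta_pos":[0,0,40],"twist":[0,0,0],"jaw":-0.5},{"delta_pos":[0,0,15],"twist":[0,0,0],"jaw":-0.5},{"delta_pos":[0,0,0],"twist":[0,0,0],"jaw":0},{"delta_pos":[0,0,0],"twist":[0,0,0],"jaw":0.5},{"delta_pos":[0,0,0],"twist":[0,0,0],"jaw":1},{"delta_pos":[0,0,0],"twist":[0,0,0],"jaw":1},{"delta_pos":[0,0,0],"twist":[0,0,0],"jaw":1},{"delta_pos":[0,0,0],"twist":[0,0,0],"jaw":1},{"delta_pos":[0,0,0],"twist":[0,0,0],"jaw":1},{"delta_pos":[0,0,0],"twist":[0,0,0],"jaw":1}]' | tail -1
python3 need.py 606.5 30.4 19 87.3
```

```text
grasp_force: 30.0
t 17.3 p [443.6 142.9   3.9] yaw 169.5 w 29.4 gf 30.0 F [ 0.3 -1.8  6.9] q [ 0.26  0.66 -0.88  2.15  0.82  0.7   0.21]
twist now [ 0.   0.1 82.2] delta after twist [-104.7  168.   -15.1] before [-180.6  -81.   -14.8]
```

```bash
python3 -m jog '[{"delta_pos":[0,0,-45],"twist":[0,0,0],"jaw":1},{"delta_pos":[0,0,-50],"twist":[0,0,0],"jaw":1},{"delta_pos":[0,0,0],"twist":[0,0,10],"jaw":1},{"delta_pos":[0,0,0],"twist":[0,0,10],"jaw":1},{"delta_pos":[0,0,0],"twist":[0,0,10],"jaw":1},{"delta_pos":[0,0,0],"twist":[0,0,10],"jaw":1},{"delta_pos":[0,0,0],"twist":[0,0,10],"jaw":1},{"delta_pos":[0,0,0],"twist":[0,0,10],"jaw":1},{"delta_pos":[0,0,0],"twist":[0,0,10],"jaw":1},{"delta_pos":[0,0,0],"twist":[0,0,10],"jaw":1},{"delta_pos":[0,0,0],"twist":[0,0,2.2],"jaw":1}]' | tail -1
python3 -m jog '[{"delta_pos":[-50,0,0],"twist":[0,0,0],"jaw":1},{"delta_pos":[-50,20,0],"twist":[0,0,0],"jaw":1},{"delta_pos":[-4,50,0],"twist":[0,0,0],"jaw":1},{"delta_pos":[0,50,0],"twist":[0,0,0],"jaw":1},{"delta_pos":[0,48,0],"twist":[0,0,0],"jaw":1},{"delta_pos":[0,0,0],"twist":[0,0,0],"jaw":1},{"delta_pos":[0,0,0],"twist":[0,0,0],"jaw":1}]' | tail -1
python3 need.py 606.5 30.4 19 87.3
```

```text
grasp_force: 30.0
grasp_force: 30.0
t 19.5 p [604.7  31.5  97.5] yaw 87.4 w 29.6 gf 30.0 F [-0.7  0.5 -2.8] q [ 0.31  0.59 -0.62  1.8   0.43  0.9  -0.55]
twist now [-0.1 -0.   0.1] delta after twist [-1.   1.8 78.5] before [-1.1  2.  78.5]
```

```bash
python3 -m jog '[{"delta_pos":[-1,2,35],"twist":[0,0,0],"jaw":1},{"delta_pos":[0,0,30],"twist":[0,0,0],"jaw":1},{"delta_pos":[0,0,12],"twist":[0,0,0],"jaw":1},{"delta_pos":[0,0,0],"twist":[0,0,0],"jaw":1},{"delta_pos":[0,0,0],"twist":[0,0,0],"jaw":1}]' | tail -1
python3 need.py 606.5 30.4 19 87.3
```

```text
grasp_force: 30.0
t 20.1 p [608.5  30.5  22.3] yaw 87.4 w 29.4 gf 30.0 F [-0.5  0.6 -2. ] q [ 0.26  0.69 -0.57  1.83  0.51  0.77 -0.62]
twist now [ 0.1 -0.   0.1] delta after twist [-0.2 -2.   3.3] before [-0.2 -2.   3.3]
```

```bash
python3 -m jog '[{"delta_pos":[0,-1,3.5],"twist":[0,0,0],"jaw":1},{"delta_pos":[0,0,0],"twist":[0,0,0],"jaw":0.1},{"delta_pos":[0,0,0],"twist":[0,0,0],"jaw":0.1},{"delta_pos":[0,0,0],"twist":[0,0,0],"jaw":0.1},{"delta_pos":[0,0,-10],"twist":[0,0,0],"jaw":0.1},{"delta_pos":[0,0,-50],"twist":[0,0,0],"jaw":0.1},{"delta_pos":[0,0,-30],"twist":[0,0,0],"jaw":0.1},{"delta_pos":[0,-55,0],"twist":[0,0,0],"jaw":0.1},{"delta_pos":[0,-55,0],"twist":[0,0,0],"jaw":-0.5},{"delta_pos":[0,-48,0],"twist":[0,0,0],"jaw":-0.5},{"delta_pos":[45,0,0],"twist":[0,0,0],"jaw":-0.5}]' | tail -1
python3 -m jog '[{"delta_pos":[45,0,0],"twist":[0,0,-9.5],"jaw":-0.5},{"delta_pos":[45,0,0],"twist":[0,0,0],"jaw":-0.5},{"delta_pos":[45,0,0],"twist":[0,0,0],"jaw":-0.5},{"delta_pos":[45,0,0],"twist":[0,0,0],"jaw":-0.5},{"delta_pos":[0,0,0],"twist":[0,0,-9.5],"jaw":-0.5},{"delta_pos":[0,0,0],"twist":[0,0,-9.5],"jaw":-0.5},{"delta_pos":[0,0,0],"twist":[0,0,-9.5],"jaw":-0.5},{"delta_pos":[0,0,0],"twist":[0,0,-9.5],"jaw":-0.5},{"delta_pos":[0,0,0],"twist":[0,0,-9.5],"jaw":-0.5},{"delta_pos":[0,0,0],"twist":[0,0,-9.5],"jaw":-0.5},{"delta_pos":[0,0,0],"twist":[0,0,-9.5],"jaw":-0.5},{"delta_pos":[0,0,0],"twist":[0,0,0],"jaw":-0.5}]' | tail -1
python3 need.py 459.4 355.1 3 163.2
python3 - <<'E'
from meas import *
im=grab('top','top4'); print(pipe(im)[0][0]); print(np.array(coupons(im)).round(1))
E
```

```text
grasp_force: 0.0
grasp_force: 0.0
t 23.0 p [437.3 261.5 108. ] yaw 163.2 w 66.0 gf 0.0 F [-0.3 -0.  -1. ] q [ 0.14  0.57 -1.03  2.    0.62  0.92  0.07]
twist now [ 0. -0.  0.] delta after twist [  5.9  95.9 105. ] before [  5.8  95.9 105. ]
(513.9815673828125, -276.95745849609375)
[[349.  454.  121.9  26.4  62.8]
 [532.4 430.5  61.   32.8  -2.2]]
```

```bash
cat > sc.py <<'E'
from meas import *
im=ctrl.capture('scene'); cv2.imwrite('pics/sl.png',im[...,::-1])
s=cv2.cvtColor(im,cv2.COLOR_RGB2HSV)[...,1]
m=((s<25)).astype(np.uint8); m[:, :405]=0
for c in cv2.findContours(m,cv2.RETR_EXTERNAL,cv2.CHAIN_APPROX_NONE)[0]:
    if 60<cv2.contourArea(c)<3000:
        M=cv2.moments(c);u,v=M['m10']/M['m00'],M['m01']/M['m00']
        if 220<v<400:
            P=np.array([onz('scene',*q[0],.01)[:2]*1000 for q in c],np.float32)
            print(round(u),round(v),cv2.contourArea(c),(onz('scene',u,v,.01)*1000).round(0),np.round(cv2.minAreaRect(P)[2],1))
E
python3 -m jog '[{"delta_pos":[3,48,0],"twist":[0,0,0],"jaw":-0.5},{"delta_pos":[3,48,0],"twist":[0,0,0],"jaw":-0.5},{"delta_pos":[0,0,0],"twist":[0,0,0],"jaw":-0.5},{"delta_pos":[0,0,0],"twist":[0,0,0],"jaw":-0.5}]' | tail -1
python3 need.py 459.4 355.1 3 163.2
python3 sc.py
```

```text
grasp_force: 0.0
t 23.6 p [458.7 354.7 107.5] yaw 163.3 w 65.8 gf 0.0 F [-0.8  0.5 -1. ] q [-0.05  0.66 -0.98  1.84  0.65  1.   -0.03]
twist now [-0.1  0.   0.1] delta after twist [ -0.6   0.6 104.5] before [ -0.6   0.7 104.5]
446 400 2075.0 [689. 411.  10.] 42.0
513 358 541.5 [528. 430.  10.] 84.0
500 317 461.5 [460. 355.  10.] 68.7
549 245 1145.0 [176. 289.  10.] 64.5
495 222 63.0 [199. 156.  10.] 43.9
```

Both coupons are unmoved. I'll pick this one.

```bash
python3 -m jog '[{"delta_pos":[0,0,50],"twist":[0,0,0],"jaw":-0.5},{"delta_pos":[0,0,40],"twist":[0,0,0],"jaw":-0.5},{"delta_pos":[0,0,14],"twist":[0,0,0],"jaw":-0.5},{"delta_pos":[0,0,0],"twist":[0,0,0],"jaw":0},{"delta_pos":[0,0,0],"twist":[0,0,0],"jaw":0.5},{"delta_pos":[0,0,0],"twist":[0,0,0],"jaw":1},{"delta_pos":[0,0,0],"twist":[0,0,0],"jaw":1},{"delta_pos":[0,0,0],"twist":[0,0,0],"jaw":1},{"delta_pos":[0,0,0],"twist":[0,0,0],"jaw":1},{"delta_pos":[0,0,0],"twist":[0,0,0],"jaw":1},{"delta_pos":[0,0,0],"twist":[0,0,0],"jaw":1}]' | tail -1
python3 need.py 670.1 104.5 19 87.3
```

```text
grasp_force: 29.9
t 25.0 p [459.5 355.1   4.5] yaw 163.3 w 30.0 gf 29.9 F [-0.1 -2.2  6.1] q [-0.14  0.79 -0.86  1.89  0.8   0.85 -0.14]
twist now [ 0.   0.1 76. ] delta after twist [-240.4  222.2  -14.5] before [-273.7 -179.6  -14.1]
```

```bash
python3 -m jog '[{"delta_pos":[0,0,-45],"twist":[0,0,0],"jaw":1},{"delta_pos":[0,0,-50],"twist":[0,0,0],"jaw":1},{"delta_pos":[0,0,0],"twist":[0,0,9.5],"jaw":1},{"delta_pos":[0,0,0],"twist":[0,0,9.5],"jaw":1},{"delta_pos":[0,0,0],"twist":[0,0,9.5],"jaw":1},{"delta_pos":[0,0,0],"twist":[0,0,9.5],"jaw":1},{"delta_pos":[0,0,0],"twist":[0,0,9.5],"jaw":1},{"delta_pos":[0,0,0],"twist":[0,0,9.5],"jaw":1},{"delta_pos":[0,0,0],"twist":[0,0,9.5],"jaw":1},{"delta_pos":[0,0,0],"twist":[0,0,9.5],"jaw":1}]' | tail -1
python3 -m jog '[{"delta_pos":[-48,0,0],"twist":[0,0,0],"jaw":1},{"delta_pos":[-48,0,0],"twist":[0,0,0],"jaw":1},{"delta_pos":[-48,0,0],"twist":[0,0,0],"jaw":1},{"delta_pos":[-48,0,0],"twist":[0,0,0],"jaw":1},{"delta_pos":[-48,0,0],"twist":[0,0,0],"jaw":1},{"delta_pos":[0,0,0],"twist":[0,0,0],"jaw":1},{"delta_pos":[0,0,0],"twist":[0,0,0],"jaw":1}]' | tail -1
python3 need.py 670.1 104.5 19 87.3
```

```text
grasp_force: 29.9
grasp_force: 29.9
t 27.1 p [447.9 116.1  98.8] yaw 87.3 w 30.0 gf 29.9 F [-0.8  0.6 -2.2] q [ 0.2   0.39 -0.7   2.12  0.37  0.75 -0.78]
twist now [ 0. -0.  0.] delta after twist [ -1.1 222.5  79.8] before [ -1.3 222.5  79.9]
```

```bash
python3 -m jog '[{"delta_pos":[-1,45,0],"twist":[0,0,0],"jaw":1},{"delta_pos":[0,45,0],"twist":[0,0,0],"jaw":1},{"delta_pos":[0,45,0],"twist":[0,0,0],"jaw":1},{"delta_pos":[0,45,0],"twist":[0,0,0],"jaw":1},{"delta_pos":[0,42,0],"twist":[0,0,0],"jaw":1},{"delta_pos":[0,0,0],"twist":[0,0,0],"jaw":1},{"delta_pos":[0,0,35],"twist":[0,0,0],"jaw":1},{"delta_pos":[0,0,30],"twist":[0,0,0],"jaw":1},{"delta_pos":[0,0,12],"twist":[0,0,0],"jaw":1},{"delta_pos":[0,0,0],"twist":[0,0,0],"jaw":1},{"delta_pos":[0,0,0],"twist":[0,0,0],"jaw":1}]'
python3 need.py 670.1 104.5 19 87.3
```

```text
t: 28.5
eef_pos: [0.6702, 0.105, 0.0229]
eef_rot: [[0.046, 0.999, 0.002], [0.999, -0.046, 0.001], [0.001, 0.002, -1.0]]
force: [-0.2, -0.0, -2.2]
width: 0.03
grasp_force: 30.0
t 28.5 p [670.2 105.   22.9] yaw 87.4 w 30.0 gf 30.0 F [-0.2 -0.  -2.2] q [ 0.13  0.77 -0.56  1.65  0.51  0.87 -0.68]
twist now [ 0.1 -0.   0.1] delta after twist [-0.5 -0.1  3.9] before [-0.5 -0.1  3.9]
```

```bash
python3 -m jog '[{"delta_pos":[0,0,3.5],"twist":[0,0,0],"jaw":1},{"delta_pos":[0,0,0],"twist":[0,0,0],"jaw":0.1},{"delta_pos":[0,0,0],"twist":[0,0,0],"jaw":0.1},{"delta_pos":[0,0,0],"twist":[0,0,0],"jaw":0.1},{"delta_pos":[0,0,-10],"twist":[0,0,0],"jaw":0.1},{"delta_pos":[0,0,-50],"twist":[0,0,0],"jaw":0.1},{"delta_pos":[0,0,-30],"twist":[0,0,0],"jaw":0.1},{"delta_pos":[0,-55,0],"twist":[0,0,0],"jaw":0.1},{"delta_pos":[0,-55,0],"twist":[0,0,0],"jaw":-0.5},{"delta_pos":[0,-55,0],"twist":[0,0,0],"jaw":-0.5},{"delta_pos":[0,-50,0],"twist":[0,0,0],"jaw":-0.5},{"delta_pos":[45,0,0],"twist":[0,0,0],"jaw":-0.5}]' | tail -1
python3 -m jog '[{"delta_pos":[50,0,0],"twist":[0,0,0],"jaw":-0.5},{"delta_pos":[50,0,0],"twist":[0,0,0],"jaw":-0.5},{"delta_pos":[50,0,0],"twist":[0,0,0],"jaw":-0.5},{"delta_pos":[50,0,0],"twist":[0,0,0],"jaw":-0.5},{"delta_pos":[0,0,0],"twist":[0,0,-10],"jaw":-0.5},{"delta_pos":[0,0,0],"twist":[0,0,-10],"jaw":-0.5},{"delta_pos":[0,0,0],"twist":[0,0,-10],"jaw":-0.5},{"delta_pos":[0,0,0],"twist":[0,0,-10],"jaw":-0.5},{"delta_pos":[0,0,0],"twist":[0,0,-10],"jaw":-0.5},{"delta_pos":[0,0,0],"twist":[0,0,-10],"jaw":-0.5},{"delta_pos":[0,0,0],"twist":[0,0,-10],"jaw":-0.5},{"delta_pos":[0,0,0],"twist":[0,0,-10],"jaw":-0.5}]' | tail -1
python3 -m jog '[{"delta_pos":[0,0,0],"twist":[0,0,-10],"jaw":-0.5},{"delta_pos":[0,0,0],"twist":[0,0,0],"jaw":-0.5}]' | tail -1
python3 need.py 527.5 430.5 3 178; python3 sc.py
python3 - <<'E'
from meas import *
im=grab('top','top5'); print(np.array(coupons(im)).round(1)); cv2.imwrite('pics/t5c.png',cv2.resize(im[150:280,210:410,::-1],None,fx=3.5,fy=3.5))
E
```

```text
grasp_force: 0.0
grasp_force: 0.0
grasp_force: 0.0
t 31.8 p [466.4 358.9 108.5] yaw 177.2 w 65.7 gf 0.0 F [-0.1 -0.1  0. ] q [-0.02  0.7  -1.04  1.82  0.7   1.04  0.19]
twist now [ 0.  -0.  -0.8] delta after twist [-58.6  73.7 105.5] before [-57.6  74.4 105.6]
446 400 2076.5 [689. 411.  10.] 41.9
513 358 538.0 [528. 430.  10.] 84.8
491 229 81.0 [229. 168.  10.] 16.9
540 238 1586.0 [168. 262.  10.] 86.7
[[263.1 130.  116.4  32.8  67.8]
 [533.9 430.1  57.9  31.9  -2.5]]
```

View pics/t5c.png

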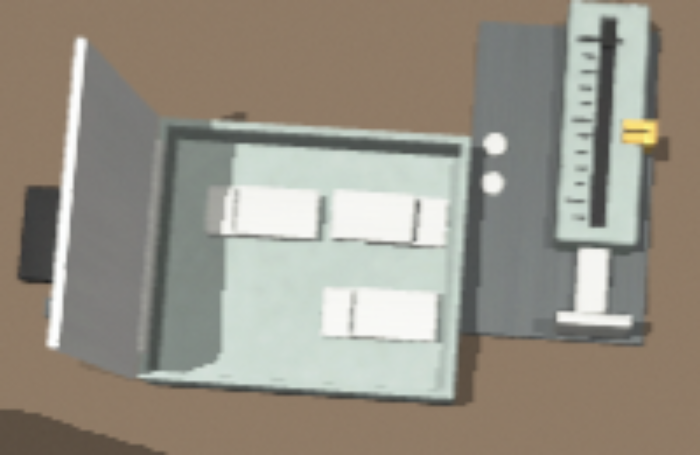

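The crop shows three coupons lying flat in the bay at crop (263,212), (388,217) and (380,313), with the front-left place free. Next is the last coupon, which is unmoved.

```bash
python3 -m jog '[{"delta_pos":[-29,37,0],"twist":[0,0,-0.8],"jaw":-0.5},{"delta_pos":[-29,37,0],"twist":[0,0,0],"jaw":-0.5},{"delta_pos":[0,0,40],"twist":[0,0,0],"jaw":-0.5},{"delta_pos":[0,0,0],"twist":[0,0,0],"jaw":-0.5},{"delta_pos":[0,0,0],"twist":[0,0,0],"jaw":-0.5}]' | tail -1
python3 need.py 527.5 430.5 3 178
```

```text
grasp_force: 0.0
t 32.5 p [526.9 430.7  69.3] yaw 178.1 w 66.0 gf 0.0 F [-0.4  0.9  1.6] q [-0.17  0.86 -0.96  1.61  0.77  1.09  0.2 ]
twist now [0.  0.  0.1] delta after twist [-0.6 -0.2 66.3] before [-0.5 -0.2 66.3]
```

```bash
python3 -m jog '[{"delta_pos":[0,0,40],"twist":[0,0,0],"jaw":-0.5},{"delta_pos":[0,0,26],"twist":[0,0,0],"jaw":-0.5},{"delta_pos":[0,0,0],"twist":[0,0,0],"jaw":-0.5},{"delta_pos":[0,0,0],"twist":[0,0,0],"jaw":0},{"delta_pos":[0,0,0],"twist":[0,0,0],"jaw":0.5},{"delta_pos":[0,0,0],"twist":[0,0,0],"jaw":1},{"delta_pos":[0,0,0],"twist":[0,0,0],"jaw":1},{"delta_pos":[0,0,0],"twist":[0,0,0],"jaw":1},{"delta_pos":[0,0,0],"twist":[0,0,0],"jaw":1},{"delta_pos":[0,0,0],"twist":[0,0,0],"jaw":1},{"delta_pos":[0,0,0],"twist":[0,0,0],"jaw":1}]' | tail -1
python3 need.py 610.1 107.3 19 87.3
```

```text
grasp_force: 29.7
t 33.9 p [527.3 430.3   2.3] yaw 178.1 w 29.9 gf 29.7 F [ 0.1 -3.2  4.8] q [-0.2   0.93 -0.9   1.63  0.84  1.01  0.16]
twist now [-0.   0.  90.8] delta after twist [-318.7   98.   -16.7] before [ -93.4 -320.1  -16.5]
```

```bash
python3 -m jog '[{"delta_pos":[0,0,-45],"twist":[0,0,0],"jaw":1},{"delta_pos":[0,0,-52],"twist":[0,0,0],"jaw":1},{"delta_pos":[35,30,0],"twist":[0,0,0],"jaw":1},{"delta_pos":[35,30,0],"twist":[0,0,0],"jaw":1},{"delta_pos":[0,0,0],"twist":[0,0,10],"jaw":1},{"delta_pos":[0,0,0],"twist":[0,0,10],"jaw":1},{"delta_pos":[0,0,0],"twist":[0,0,10],"jaw":1},{"delta_pos":[0,0,0],"twist":[0,0,10],"jaw":1},{"delta_pos":[0,0,0],"twist":[0,0,10],"jaw":1},{"delta_pos":[0,0,0],"twist":[0,0,10],"jaw":1},{"delta_pos":[0,0,0],"twist":[0,0,10],"jaw":1},{"delta_pos":[0,0,0],"twist":[0,0,10],"jaw":1}]' | tail -1
python3 need.py 455 113 100 87.3
```

```text
grasp_force: 29.7
t 35.4 p [458.2 493.   98.3] yaw 97.9 w 29.8 gf 29.7 F [ 0.6 -0.7 -1.6] q [-0.45  0.7  -0.69  1.62  0.51  1.   -1.16]
twist now [-0.1 -0.  10.6] delta after twist [-379.7   14.7   -1.7] before [-376.   -55.1   -1.7]
```

```bash
python3 -m jog '[{"delta_pos":[0,0,0],"twist":[0,0,10.6],"jaw":1},{"delta_pos":[-47,2,0],"twist":[0,0,0],"jaw":1},{"delta_pos":[-47,2,0],"twist":[0,0,0],"jaw":1},{"delta_pos":[-48,2,0],"twist":[0,0,0],"jaw":1},{"delta_pos":[-48,2,0],"twist":[0,0,0],"jaw":1},{"delta_pos":[-48,2,0],"twist":[0,0,0],"jaw":1},{"delta_pos":[-48,2,0],"twist":[0,0,0],"jaw":1},{"delta_pos":[-48,2,0],"twist":[0,0,0],"jaw":1},{"delta_pos":[-46,1,0],"twist":[0,0,0],"jaw":1},{"delta_pos":[0,0,0],"twist":[0,0,0],"jaw":1},{"delta_pos":[0,0,0],"twist":[0,0,0],"jaw":1}]' | tail -1
python3 need.py 610.1 107.3 19 87.3
```

```text
grasp_force: 29.7
t 36.7 p [457.7 113.4  99.1] yaw 87.6 w 29.9 gf 29.7 F [-0.3  0.4 -1.6] q [ 0.22  0.4  -0.71  2.1   0.38  0.76 -0.77]
twist now [ 0.  -0.1  0.3] delta after twist [  1.1 152.6  80.1] before [  0.3 152.5  80.1]
```

```bash
python3 -m jog '[{"delta_pos":[1,50,0],"twist":[0,0,0.3],"jaw":1},{"delta_pos":[0,50,0],"twist":[0,0,0],"jaw":1},{"delta_pos":[0,52,0],"twist":[0,0,0],"jaw":1},{"delta_pos":[0,0,0],"twist":[0,0,0],"jaw":1},{"delta_pos":[0,0,35],"twist":[0,0,0],"jaw":1},{"delta_pos":[0,0,30],"twist":[0,0,0],"jaw":1},{"delta_pos":[0,0,11],"twist":[0,0,0],"jaw":1},{"delta_pos":[0,0,0],"twist":[0,0,0],"jaw":1},{"delta_pos":[0,0,0],"twist":[0,0,0],"jaw":1}]' | tail -1
python3 need.py 610.1 107.3 18 87.3
```

```text
grasp_force: 29.7
t 37.9 p [610.3 107.3  24.4] yaw 87.3 w 29.8 gf 29.7 F [ 0.3  0.1 -2.1] q [ 0.15  0.7  -0.58  1.8   0.52  0.79 -0.74]
twist now [ 0.1 -0.  -0. ] delta after twist [-0.  -0.2  6.4] before [-0.  -0.2  6.4]
```

```bash
python3 -m jog '[{"delta_pos":[0,0,5],"twist":[0,0,0],"jaw":1},{"delta_pos":[0,0,0],"twist":[0,0,0],"jaw":0.1},{"delta_pos":[0,0,0],"twist":[0,0,0],"jaw":0.1},{"delta_pos":[0,0,0],"twist":[0,0,0],"jaw":0.1},{"delta_pos":[-5,0,-10],"twist":[0,0,0],"jaw":0.1},{"delta_pos":[-10,0,-50],"twist":[0,0,0],"jaw":0.1},{"delta_pos":[0,0,-50],"twist":[0,0,0],"jaw":0.1},{"delta_pos":[0,0,-50],"twist":[0,0,0],"jaw":1},{"delta_pos":[0,0,-50],"twist":[0,0,0],"jaw":1},{"delta_pos":[0,0,-50],"twist":[0,0,0],"jaw":1},{"delta_pos":[0,0,-50],"twist":[0,0,0],"jaw":1},{"delta_pos":[0,0,0],"twist":[0,0,0],"jaw":1}]' | tail -1
python3 need.py 680 235 330 87.3
```

```text
grasp_force: 0.0
t 39.4 p [610.5  92.4 333.6] yaw 87.2 w 0.4 gf 0.0 F [-0.4 -0.1 -0.1] q [ 0.29  0.38 -0.73  1.53  0.26  1.32 -0.52]
twist now [ 0.5 -0.1 -0.1] delta after twist [145.7  62.7   3.6] before [145.8  62.5   4.4]
```

```bash
python3 -m jog '[{"delta_pos":[0,45,0],"twist":[0,0,0],"jaw":1},{"delta_pos":[48,18,0],"twist":[0,0,0],"jaw":1},{"delta_pos":[50,0,0],"twist":[0,0,0],"jaw":1},{"delta_pos":[48,0,0],"twist":[0,0,0],"jaw":1},{"delta_pos":[0,0,0],"twist":[0,0,0],"jaw":1},{"delta_pos":[0,0,0],"twist":[0,0,0],"jaw":1}]' | tail -1
python3 need.py 680 235 207 87.3
python3 - <<'E'
from meas import *
im=grab('scene','s6'); cv2.imwrite('pics/s6c.png',cv2.resize(cv2.imread('pics/s6.png')[110:350,200:500],None,fx=2.4,fy=2.4))
im=grab('top','t6')
E
```

```text
grasp_force: 0.0
t 40.1 p [678.7 233.3 327.4] yaw 87.2 w 0.4 gf 0.0 F [ 0.4 -0.3  0.4] q [ 0.    0.57 -0.7   1.26  0.36  1.43 -0.71]
twist now [-0.   0.1 -0.1] delta after twist [  1.7   1.2 120.4] before [  1.9   1.3 120.4]
```

View pics/s6c.png

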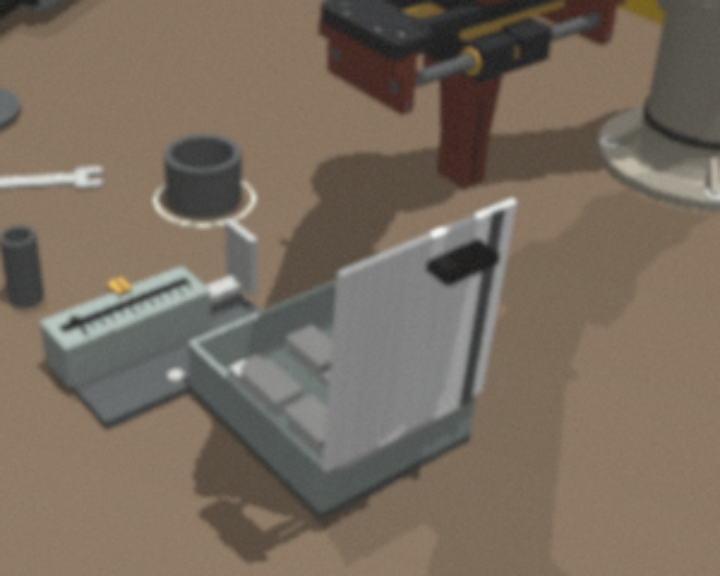

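The fingers are above and to the left of the lid, which stays just past upright, and the coupons lie in the bay. I'll go down behind the lid and start sweeping it over.

```bash
python3 -m jog '[{"delta_pos":[2,1,60],"twist":[0,0,0],"jaw":1},{"delta_pos":[0,0,60],"twist":[0,0,0],"jaw":1},{"delta_pos":[-20,0,0],"twist":[0,0,0],"jaw":1},{"delta_pos":[-20,0,0],"twist":[0,0,0],"jaw":1},{"delta_pos":[-10,0,0],"twist":[0,0,0],"jaw":1},{"delta_pos":[-10,0,0],"twist":[0,0,0],"jaw":1},{"delta_pos":[-10,0,1],"twist":[0,0,0],"jaw":1},{"delta_pos":[-10,0,1],"twist":[0,0,0],"jaw":1},{"delta_pos":[-10,0,1],"twist":[0,0,0],"jaw":1},{"delta_pos":[0,0,0],"twist":[0,0,0],"jaw":1}]' | tail -1
python3 need.py 680 235 207 87.3
```

```text
grasp_force: 0.0
t 41.5 p [675.2 144.3 204.3] yaw 87.1 w 0.2 gf 0.0 F [ 0.3 -0.2 -0.8] q [ 0.14  0.61 -0.68  1.49  0.4   1.18 -0.65]
twist now [-0.1  0.1 -0.2] delta after twist [90.9  0.5 -2.7] before [90.8  0.3 -2.9]
```

```bash
python3 -m jog '[{"delta_pos":[-12.5,0,3.5],"twist":[0,0,0],"jaw":1},{"delta_pos":[-12.5,0,4.5],"twist":[0,0,0],"jaw":1},{"delta_pos":[-12,0,5.5],"twist":[0,0,0],"jaw":1},{"delta_pos":[-11.5,0,6.5],"twist":[0,0,0],"jaw":1},{"delta_pos":[-10.5,0,7.5],"twist":[0,0,0],"jaw":1},{"delta_pos":[-10,0,8.6],"twist":[0,0,0],"jaw":1},{"delta_pos":[0,0,0],"twist":[0,0,0],"jaw":1}]' | tail -1
python3 need.py 680 75 168 87.3
python3 - <<'E'
from meas import *
im=grab('scene','s7'); cv2.imwrite('pics/s7c.png',cv2.resize(cv2.imread('pics/s7.png')[130:350,220:460],None,fx=2.4,fy=2.4))
E
```

```text
grasp_force: 0.0
t 42.3 p [672.   75.1 167.9] yaw 87.1 w 0.8 gf 0.0 F [-0.1  0.2  0.3] q [ 0.24  0.62 -0.67  1.57  0.41  1.1  -0.57]
twist now [-0.1  0.1 -0.2] delta after twist [ 0.3  8.  -0.1] before [ 0.3  8.  -0.1]
```

View pics/s7c.png

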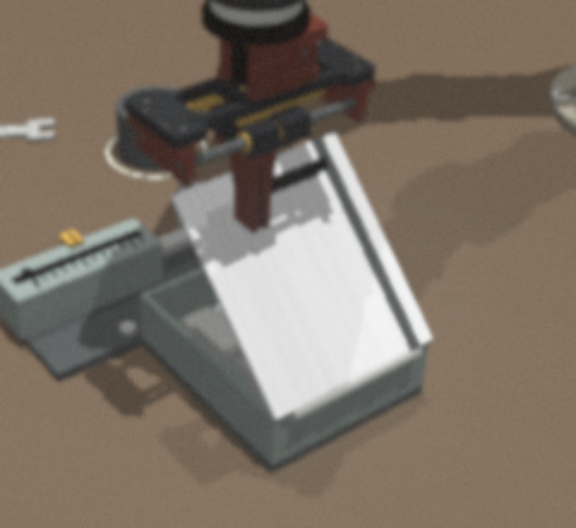

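The lid is following the finger at about 45°. I'll carry on down.

```bash
python3 -m jog '[{"delta_pos":[-9,0,9.5],"twist":[0,0,0],"jaw":1},{"delta_pos":[-8.5,0,10],"twist":[0,0,0],"jaw":1},{"delta_pos":[-7.5,0,10.5],"twist":[0,0,0],"jaw":1},{"delta_pos":[-6.5,0,11.5],"twist":[0,0,0],"jaw":1},{"delta_pos":[-5.5,0,12],"twist":[0,0,0],"jaw":1},{"delta_pos":[-4.5,0,12.2],"twist":[0,0,0],"jaw":1},{"delta_pos":[-3.5,0,12.8],"twist":[0,0,0],"jaw":1},{"delta_pos":[-2,0,12.8],"twist":[0,0,0],"jaw":1},{"delta_pos":[-1,0,8],"twist":[0,0,0],"jaw":1},{"delta_pos":[0,0,0],"twist":[0,0,0],"jaw":1}]' | tail -1
python3 need.py 680 35 64 87.3
```

```text
grasp_force: 0.0
t 43.6 p [669.3  29.2  68.8] yaw 87.2 w 0.4 gf 0.0 F [-0.4  0.5 -0.2] q [ 0.28  0.71 -0.61  1.65  0.49  0.94 -0.56]
twist now [-0.1  0.  -0.1] delta after twist [ 6.3 10.4  4.8] before [ 6.3 10.4  4.8]
```

```bash
python3 -m jog '[{"delta_pos":[0,0,2],"twist":[0,0,0],"jaw":1},{"delta_pos":[0,0,2],"twist":[0,0,0],"jaw":1},{"delta_pos":[0,0,1],"twist":[0,0,0],"jaw":1},{"delta_pos":[0,0,1],"twist":[0,0,0],"jaw":1},{"delta_pos":[0,0,0],"twist":[0,0,0],"jaw":1}]'
python3 need.py
```

```text
t: 44.25
eef_pos: [0.6702, 0.0295, 0.0649]
eef_rot: [[0.048, 0.999, 0.001], [0.999, -0.048, -0.0], [-0.0, 0.001, -1.0]]
force: [-1.9, -1.2, 7.4]
width: 0.0004
grasp_force: 3.6
t 44.2 p [670.2  29.5  64.9] yaw 87.2 w 0.4 gf 3.6 F [-1.9 -1.2  7.4] q [ 0.28  0.72 -0.61  1.65  0.49  0.93 -0.56]
```

```bash
python3 -m jog '[{"delta_pos":[0,0,1],"twist":[0,0,0],"jaw":1},{"delta_pos":[0,0,1],"twist":[0,0,0],"jaw":1},{"delta_pos":[0,0,0],"twist":[0,0,0],"jaw":1}]'
python3 need.py
```

```text
t: 44.62
eef_pos: [0.6703, 0.0295, 0.0647]
eef_rot: [[0.048, 0.999, 0.001], [0.999, -0.048, -0.001], [-0.001, 0.001, -1.0]]
force: [-7.2, -1.5, 20.1]
width: 0.0002
grasp_force: 9.8
t 44.6 p [670.3  29.5  64.7] yaw 87.2 w 0.2 gf 9.8 F [-7.2 -1.5 20.1] q [ 0.28  0.72 -0.61  1.65  0.49  0.93 -0.56]
```

```bash
python3 -m jog '[{"delta_pos":[0,0,-5],"twist":[0,0,0],"jaw":1},{"delta_pos":[0,0,-40],"twist":[0,0,0],"jaw":1},{"delta_pos":[0,0,-50],"twist":[0,0,0],"jaw":1},{"delta_pos":[-50,-12,0],"twist":[0,0,0],"jaw":1},{"delta_pos":[-50,-12,0],"twist":[0,0,0],"jaw":1},{"delta_pos":[-29,-12,0],"twist":[0,0,0],"jaw":1},{"delta_pos":[0,0,0],"twist":[0,0,0],"jaw":1},{"delta_pos":[0,0,0],"twist":[0,0,0],"jaw":1}]' | tail -1
python3 need.py 627.4 -99 45 87.3
python3 - <<'E'
from meas import *
im=grab('scene','s8'); a=cv2.resize(cv2.imread('pics/s8.png')[150:330,190:430],None,fx=3.2,fy=3.2)
cv2.imwrite('pics/s8c.png',a); grab('top','t8')
E
```

```text
grasp_force: 0.0
t 45.6 p [628.1 -96.3 156.9] yaw 87.3 w 0.1 gf 0.0 F [-0.7  0.7 -0.4] q [ 0.53  0.56 -0.67  1.68  0.39  1.03 -0.31]
twist now [ 0.  -0.1  0. ] delta after twist [ -2.7  -0.6 111.9] before [ -2.8  -0.6 111.9]
```

View pics/s8c.png

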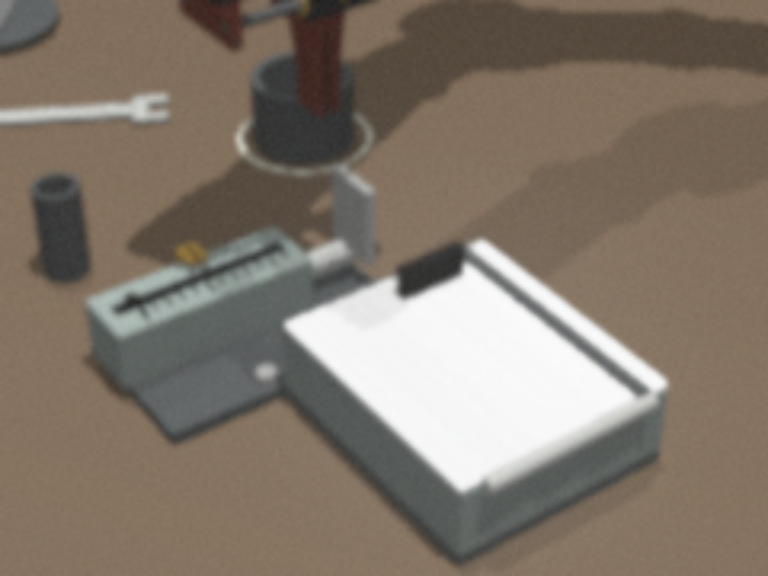

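The lid now lies flat and shut, the pipe stands in its ring, and the gauge is at home with its pointer at crop (125,300). I'll go down into the gap behind the handle plate.

```bash
python3 -m jog '[{"delta_pos":[-2.5,0,50],"twist":[0,0,0],"jaw":1},{"delta_pos":[0,0,12],"twist":[0,0,0],"jaw":1},{"delta_pos":[0,0,0],"twist":[0,0,0],"jaw":1},{"delta_pos":[0,0,0],"twist":[0,0,0],"jaw":1}]' | tail -1
python3 need.py 627.4 -99 45 87.3
python3 - <<'E'
from meas import *
im=grab('scene','s9'); a=cv2.resize(cv2.imread('pics/s9.png')[150:290,200:360],None,fx=4.5,fy=4.5)
cv2.imwrite('pics/s9c.png',a)
E
```

```text
grasp_force: 0.0
t 46.2 p [628.8 -99.5  96.3] yaw 87.3 w 0.1 gf 0.0 F [-1.   0.7  0.3] q [ 0.51  0.63 -0.63  1.72  0.45  0.93 -0.35]
twist now [ 0.1 -0.  -0. ] delta after twist [ 0.4 -1.4 51.3] before [ 0.4 -1.6 51.3]
```

View pics/s9c.png

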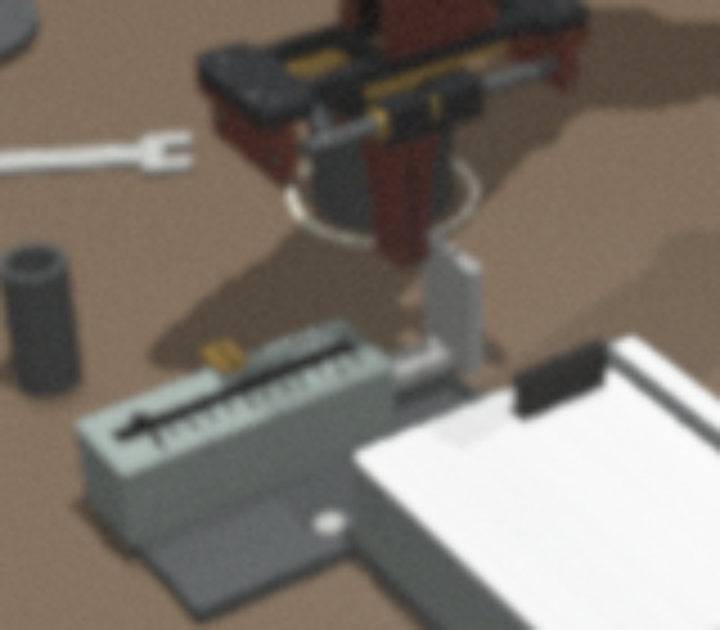

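The finger tip at crop (400,262) is just on the housing side of the plate, as intended, so I can go down.

```bash
python3 -m jog '[{"delta_pos":[0,-1,15],"twist":[0,0,0],"jaw":1},{"delta_pos":[0,0,18],"twist":[0,0,0],"jaw":1},{"delta_pos":[0,0,18],"twist":[0,0,0],"jaw":1},{"delta_pos":[0,0,0],"twist":[0,0,0],"jaw":1},{"delta_pos":[0,0,0],"twist":[0,0,0],"jaw":1}]' | tail -1
python3 need.py 627.4 -99 45 87.3
python3 -m jog '[{"delta_pos":[0,-4,0],"twist":[0,0,0],"jaw":1},{"delta_pos":[0,-5,0],"twist":[0,0,0],"jaw":1},{"delta_pos":[0,-5,0],"twist":[0,0,0],"jaw":1},{"delta_pos":[0,-6,0],"twist":[0,0,0],"jaw":1},{"delta_pos":[0,-6,0],"twist":[0,0,0],"jaw":1},{"delta_pos":[0,-6,0],"twist":[0,0,0],"jaw":1},{"delta_pos":[0,-6,0],"twist":[0,0,0],"jaw":1},{"delta_pos":[0,-5,0],"twist":[0,0,0],"jaw":1},{"delta_pos":[0,-4,0],"twist":[0,0,0],"jaw":1},{"delta_pos":[0,0,0],"twist":[0,0,0],"jaw":1},{"delta_pos":[0,0,0],"twist":[0,0,0],"jaw":1}]' | tail -1
python3 need.py
python3 - <<'E'
from meas import *
im=grab('top','t10'); print((im[155:215,374:392].sum(2)//3)[:, [1,2,3,4,5,13,14]].tolist())
E
```

```text
grasp_force: 0.0
t 46.9 p [626.8 -99.9  43.7] yaw 87.2 w 0.5 gf 0.0 F [-0.2  0.2  1. ] q [ 0.49  0.7  -0.6   1.75  0.5   0.85 -0.39]
twist now [ 0.  -0.  -0.1] delta after twist [ 0.9  0.5 -1.3] before [ 0.9  0.5 -1.3]
grasp_force: 2.9
t 48.3 p [581.1 -97.9  44.3] yaw 87.2 w 0.4 gf 2.9 F [ 6.1 -1.  -3.4] q [ 0.52  0.64 -0.61  1.87  0.5   0.79 -0.41]
[[195, 196, 199, 199, 199, 190, 197], [196, 197, 199, 199, 199, 190, 198], [195, 197, 198, 199, 198, 197, 198], [194, 196, 198, 198, 198, 198, 198], [195, 195, 197, 197, 196, 196, 196], [168, 170, 170, 188, 195, 196, 195], [127, 119, 124, 119, 121, 195, 194], [183, 181, 183, 180, 180, 194, 194], [194, 195, 196, 195, 195, 194, 192], [194, 195, 194, 195, 195, 194, 193], [193, 157, 134, 140, 162, 193, 192], [194, 187, 158, 119, 127, 194, 194], [194, 193, 189, 185, 184, 194, 195], [194, 194, 194, 195, 196, 196, 196], [192, 193, 194, 194, 194, 197, 196], [178, 130, 103, 108, 123, 197, 197], [188, 181, 179, 180, 183, 196, 197], [193, 193, 193, 194, 194, 197, 196], [195, 195, 194, 194, 196, 196, 195], [169, 153, 162, 167, 188, 195, 195], [169, 1
[... 721 characters left out ...]
195], [197, 197, 196, 195, 131, 197, 195], [194, 196, 195, 195, 131, 197, 197], [165, 164, 166, 185, 131, 197, 197], [144, 124, 147, 185, 131, 197, 198], [190, 189, 190, 176, 113, 197, 197], [102, 121, 131, 109, 74, 198, 197], [76, 84, 76, 67, 75, 103, 110], [79, 75, 119, 125, 99, 82, 84], [83, 71, 150, 175, 121, 83, 81], [83, 82, 81, 84, 81, 82, 83], [84, 83, 83, 82, 82, 88, 101], [81, 83, 84, 84, 84, 112, 116], [83, 84, 83, 84, 84, 122, 125], [85, 83, 82, 85, 97, 129, 131], [87, 96, 104, 109, 113, 136, 139], [108, 113, 118, 120, 125, 142, 144], [120, 123, 125, 128, 131, 146, 147], [128, 132, 134, 135, 137, 149, 151], [135, 137, 138, 141, 142, 152, 154], [140, 141, 143, 146, 147, 156, 157]]
```

```bash
cat > ptr.py <<'E'
from meas import *
ax=np.array([.9989,-.0471])
def clip(im):
    h=cv2.cvtColor(im,cv2.COLOR_RGB2HSV).astype(int); b=h[175:205,384:402]
    w=((b[...,1]>95)&(b[...,0]>17)&(b[...,0]<30)).astype(float); w[:,13:]=0
    ys,xs=np.nonzero(w); 
    for u in range(w.shape[1]):
        if w[:,u].sum()>4: r=np.nonzero(w[:,u])[0]; print('clip col',u+384,r.min()+175,r.max()+175,end=' | ')
    print(); u,v=xs.mean()+384,ys.mean()+175; return u,v
def tick(im,r0,r1,c0=375,c1=380):
    g=im[r0:r1+1,c0:c1].mean(2).mean(1); w=np.clip(190-g,0,None); v=(w*np.arange(r0,r1+1)).sum()/w.sum(); return (c0+c1-1)/2,v
E
python3 - <<'E'
from ptr import *
L=lambda n:cv2.imread(f'pics/{n}.png')[...,::-1].copy()
c=clip(L('top0')); p0=tick(L('top0'),159,163); p1=tick(L('t10'),176,178)
print(c,p0,p1)
s=[ax@onz('top',*q,.06)[:2]*1000 for q in (c,p0,p1)]; print(s, 'total',s[1]-s[0],'done',s[1]-s[2],'left',s[2]-s[0])
im=L('t10'); cv2.imwrite('pics/t10c.png',cv2.resize(im[145:215,355:410,::-1],None,fx=8,fy=8,interpolation=cv2.INTER_CUBIC))
E
```

```text
clip col 388 184 190 | clip col 389 184 190 | clip col 390 184 190 | clip col 391 184 190 | clip col 392 184 190 | clip col 393 184 190 | clip col 394 184 193 | clip col 395 184 193 | clip col 396 184 192 | 
(np.float64(392.3857142857143), np.float64(187.55714285714285)) (377.0, np.float64(160.71135218907398)) (377.0, np.float64(176.77743902439025))
[np.float64(723.9249031914865), np.float64(780.1499987047398), np.float64(745.1743740774724)] total 56.225095513253336 done 34.97562462726739 left 21.249470885985943
```

View pics/t10c.png

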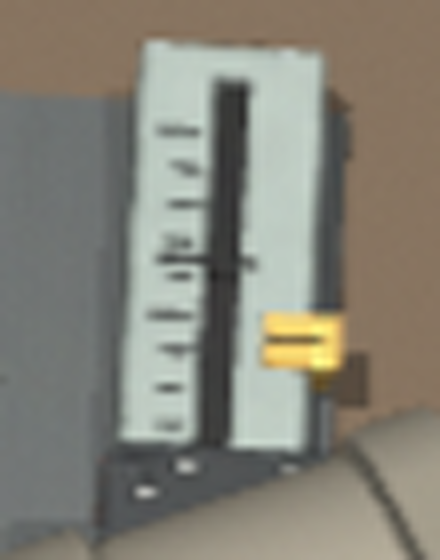

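The enlarged view shows the pointer at crop (205,260) and the clip's line at crop (292,340). About 20.5 mm of draw is left.

```bash
python3 -m jog '[{"delta_pos":[0,-4,0],"twist":[0,0,0],"jaw":1},{"delta_pos":[0,-5,0],"twist":[0,0,0],"jaw":1},{"delta_pos":[0,-5,0],"twist":[0,0,0],"jaw":1},{"delta_pos":[0,-4,0],"twist":[0,0,0],"jaw":1},{"delta_pos":[0,-2.5,0],"twist":[0,0,0],"jaw":1},{"delta_pos":[0,0,0],"twist":[0,0,0],"jaw":1},{"delta_pos":[0,0,0],"twist":[0,0,0],"jaw":1}]' | tail -1
python3 need.py
python3 - <<'E'
from ptr import *
im=grab('top','t11'); 
g=im[180:196,372:400].mean(2).astype(int); print(g)
cv2.imwrite('pics/t11c.png',cv2.resize(im[165:205,360:405,::-1],None,fx=12,fy=12,interpolation=cv2.INTER_CUBIC))
E
```

```text
grasp_force: 3.8
t 49.2 p [561.5 -96.9  44.4] yaw 87.2 w 0.3 gf 3.8 F [ 8.5 -0.3 -4.3] q [ 0.53  0.61 -0.61  1.92  0.5   0.76 -0.41]
[[188 194 194 190 186 183 184 190 126  61  60  60  68 166 195 194 196 196
  196 197 198 176 112  76  76  81 107 116]
 [189 196 195 196 196 196 194 195 128  63  61  60  78 169 196 196 196 197
  196 196 196 171 109  76  76  75 106 116]
 [192 195 196 198 197 195 195 171 106  61  60  62  80 172 196 197 196 197
  197 195 196 170 107  76  75  75 105 115]
 [192 176 167 166 166 185 194 173 108  61  61  60 100 175 195 197 197 197
  197 196 196 156  98  76  73  75 106 115]
 [190 149 116 105 102 110 119 150 109  60  60  59 101 174 196 178 190 194
  194 194 194 181 144 139 134 129 120 115]
 [192 187 151 145 154 154 154 157 107  62  61  59 101 174 195 183 191 194
  193 194 194 191 196 191 187 156 123 116]
 [192 181 125  83  77  74  74  74  66  61  61  60  83 107 152 175 174 184
  191 192 191 192 205 202 195 159 123 116]
 [192 193 188 185 185 184 183 120  58  62  60  60  99 107 139 171 125  97
  102 103  99  96 111 157 184 157 122 116]
 [195 193 177 133 111 112 126  
[... 205 characters left out ...]
195 196 195 196 193 189 192 127  61  60  61  60 136 184 196 170 149 165
  170 170 170 172 207 205 193 132  76  75]
 [195 195 196 195 195 194 193 130  64  61  63  60 161 193 194 191 189 191
  194 176 149 110 109 109 103  83  74  76]
 [195 196 196 196 196 194 194 131  65  63  62  61 164 194 194 194 195 196
  196 194 177 117  76  74  74  75  74  74]
 [196 194 156 109  99 135 179 132  65  61  61  62 164 194 194 194 195 196
  195 195 177 112  74  75  76  75  74  76]
 [195 195 192 189 188 189 194 133  66  61  62  59 164 194 194 194 196 196
  195 196 182 114  72  76  76  75  75  76]
 [195 196 196 197 196 196 195 130  62  62  61  66 166 196 197 196 196 195
  196 198 182 115  74 102  94  78  74  75]]
```

View pics/t11c.png

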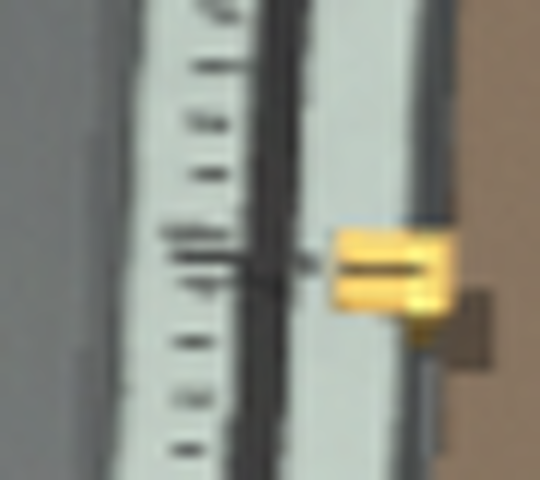

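The pointer's right end is at crop (307,264) and the clip's line at crop (380,269). Allowing for the rig's tilt, the pointer is about 0.5 mm short. I'll nudge it that far and hold for over four seconds.

```bash
H='{"delta_pos":[0,0,0],"twist":[0,0,0],"jaw":1}'
python3 -m jog '[{"delta_pos":[0,-0.5,0],"twist":[0,0,0],"jaw":1},{"delta_pos":[0,0,0],"twist":[0,0,0],"jaw":1},{"delta_pos":[0,0,0],"twist":[0,0,0],"jaw":1},{"delta_pos":[0,0,0],"twist":[0,0,0],"jaw":1},{"delta_pos":[0,0,0],"twist":[0,0,0],"jaw":1},{"delta_pos":[0,0,0],"twist":[0,0,0],"jaw":1},{"delta_pos":[0,0,0],"twist":[0,0,0],"jaw":1},{"delta_pos":[0,0,0],"twist":[0,0,0],"jaw":1},{"delta_pos":[0,0,0],"twist":[0,0,0],"jaw":1},{"delta_pos":[0,0,0],"twist":[0,0,0],"jaw":1},{"delta_pos":[0,0,0],"twist":[0,0,0],"jaw":1},{"delta_pos":[0,0,0],"twist":[0,0,0],"jaw":1}]' | sed -n 1,2p
python3 -m jog '[{"delta_pos":[0,0,0],"twist":[0,0,0],"jaw":1},{"delta_pos":[0,0,0],"twist":[0,0,0],"jaw":1},{"delta_pos":[0,0,0],"twist":[0,0,0],"jaw":1},{"delta_pos":[0,0,0],"twist":[0,0,0],"jaw":1},{"delta_pos":[0,0,0],"twist":[0,0,0],"jaw":1},{"delta_pos":[0,0,0],"twist":[0,0,0],"jaw":1},{"delta_pos":[0,0,0],"twist":[0,0,0],"jaw":1},{"delta_pos":[0,0,0],"twist":[0,0,0],"jaw":1},{"delta_pos":[0,0,0],"twist":[0,0,0],"jaw":1},{"delta_pos":[0,0,0],"twist":[0,0,0],"jaw":1},{"delta_pos":[0,0,0],"twist":[0,0,0],"jaw":1},{"delta_pos":[0,0,0],"twist":[0,0,0],"jaw":1}]' | sed -n 1,2p
python3 -m jog '[{"delta_pos":[0,0,0],"twist":[0,0,0],"jaw":1},{"delta_pos":[0,0,0],"twist":[0,0,0],"jaw":1},{"delta_pos":[0,0,0],"twist":[0,0,0],"jaw":1},{"delta_pos":[0,0,0],"twist":[0,0,0],"jaw":1},{"delta_pos":[0,0,0],"twist":[0,0,0],"jaw":1},{"delta_pos":[0,0,0],"twist":[0,0,0],"jaw":1},{"delta_pos":[0,0,0],"twist":[0,0,0],"jaw":1},{"delta_pos":[0,0,0],"twist":[0,0,0],"jaw":1},{"delta_pos":[0,0,0],"twist":[0,0,0],"jaw":1},{"delta_pos":[0,0,0],"twist":[0,0,0],"jaw":1},{"delta_pos":[0,0,0],"twist":[0,0,0],"jaw":1},{"delta_pos":[0,0,0],"twist":[0,0,0],"jaw":1}]' | sed -n 1,2p
python3 need.py 627.4 -99 44 87.3
python3 - <<'E'
from ptr import *
im=grab('top','t12'); print(im[184:190,372:396].mean(2).astype(int))
s=ax@onz('top',*tick(im,185,187,376,380),.06)[:2]*1000; print('pointer done',780.15-s)
E
```

```text
t: 50.75
eef_pos: [0.5612, -0.0969, 0.0444]
t: 52.25
eef_pos: [0.5612, -0.0969, 0.0444]
t: 53.75
eef_pos: [0.5611, -0.0969, 0.0444]
t 53.8 p [561.1 -96.9  44.4] yaw 87.2 w 0.5 gf 4.0 F [ 9.4 -1.  -6.3] q [ 0.53  0.61 -0.61  1.92  0.5   0.76 -0.41]
twist now [ 0.3 -0.  -0.1] delta after twist [ 1.1 66.3  0.4] before [ 1.1 66.3  0.7]
[[190 150 117 105 102 111 121 150 107  59  59  59 101 175 196 178 190 194
  194 194 194 181 145 138]
 [190 189 166 155 154 174 184 168 107  61  61  60  99 174 194 184 191 193
  194 193 193 192 195 191]
 [192 180 121  74  76  81  88  85  67  60  60  61  83 126 180 184 173 184
  192 192 192 191 205 203]
 [193 192 187 186 184 159 140  97  59  61  61  60 100  90 138 171 125  96
  102 101  98  98 111 157]
 [194 193 177 133 111 104 119  97  61  51  58  61 121 172 190 169 179 185
  185 186 185 185 199 194]
 [194 194 193 189 161 144 173 130  62  50  51  48 121 181 196 171 184 191
  190 192 192 192 205 197]]
pointer done 55.17739513908634
```

The pointer and the clip's line now share pixel row 187, and the draw was held for 4.5 s. I'll let it back home and lift out.

```bash
python3 -m jog '[{"delta_pos":[0,5,0],"twist":[0,0,0],"jaw":1},{"delta_pos":[0,6,0],"twist":[0,0,0],"jaw":1},{"delta_pos":[0,6,0],"twist":[0,0,0],"jaw":1},{"delta_pos":[0,6,0],"twist":[0,0,0],"jaw":1},{"delta_pos":[0,6,0],"twist":[0,0,0],"jaw":1},{"delta_pos":[0,6,0],"twist":[0,0,0],"jaw":1},{"delta_pos":[0,6,0],"twist":[0,0,0],"jaw":1},{"delta_pos":[0,5,0],"twist":[0,0,0],"jaw":1},{"delta_pos":[0,4,0],"twist":[0,0,0],"jaw":1},{"delta_pos":[0,4,0],"twist":[0,0,0],"jaw":1},{"delta_pos":[0,4,0],"twist":[0,0,0],"jaw":1},{"delta_pos":[0,3,0],"twist":[0,0,0],"jaw":1}]' | tail -1
python3 -m jog '[{"delta_pos":[0,4,0],"twist":[0,0,0],"jaw":1},{"delta_pos":[0,0,0],"twist":[0,0,0],"jaw":1},{"delta_pos":[0,0,0],"twist":[0,0,0],"jaw":1}]' | tail -1
python3 need.py 627.4 -99 44 87.3
```

```text
grasp_force: 0.0
grasp_force: 0.0
t 55.7 p [623.3 -99.9  43.6] yaw 87.2 w 0.2 gf 0.0 F [-0.5 -0.1 -0.8] q [ 0.49  0.69 -0.6   1.76  0.5   0.84 -0.39]
twist now [-0.   0.  -0.1] delta after twist [ 1.1  4.  -0.4] before [ 1.1  4.  -0.4]
```

```bash
python3 -m jog '[{"delta_pos":[0,3,0],"twist":[0,0,0],"jaw":1},{"delta_pos":[0,0,-20],"twist":[0,0,0],"jaw":1},{"delta_pos":[0,0,-50],"twist":[0,0,0],"jaw":1},{"delta_pos":[0,0,-55],"twist":[0,0,0],"jaw":1},{"delta_pos":[0,0,-55],"twist":[0,0,0],"jaw":1},{"delta_pos":[0,-45,0],"twist":[0,0,0],"jaw":1},{"delta_pos":[0,-45,0],"twist":[0,0,0],"jaw":1},{"delta_pos":[0,-45,0],"twist":[0,0,0],"jaw":1},{"delta_pos":[0,0,0],"twist":[0,0,0],"jaw":1},{"delta_pos":[0,0,0],"twist":[0,0,0],"jaw":1}]' | tail -1
python3 need.py
python3 - <<'E'
from ptr import *
im=grab('top','t13'); p=tick(im,159,163); print(p, pipe(im), ring(im))
s=ax@onz('top',*p,.06)[:2]*1000; print('pointer off home',780.15-s)
b=cv2.imread('pics/top0.png'); grab('scene','s13'); s=cv2.imread('pics/s13.png')
a=np.hstack([cv2.resize(im[...,::-1],(400,300)),cv2.resize(s,(400,300))]); a=np.vstack([a,np.hstack([cv2.resize(im[140:305,300:520,::-1],(400,300)),cv2.resize(s[130:340,190:470],(400,300))])])
cv2.imwrite('pics/fin.png',a)
E
```

```text
grasp_force: 0.0
t 56.9 p [492.9 -93.7 225.1] yaw 87.2 w 0.6 gf 0.0 F [0.5 0.7 0.7] q [ 0.72  0.27 -0.77  1.92  0.22  1.03 -0.19]
(377.0, np.float64(160.73971605387695)) [] None
pointer off home 0.06200047899403671
```

View pics/fin.png

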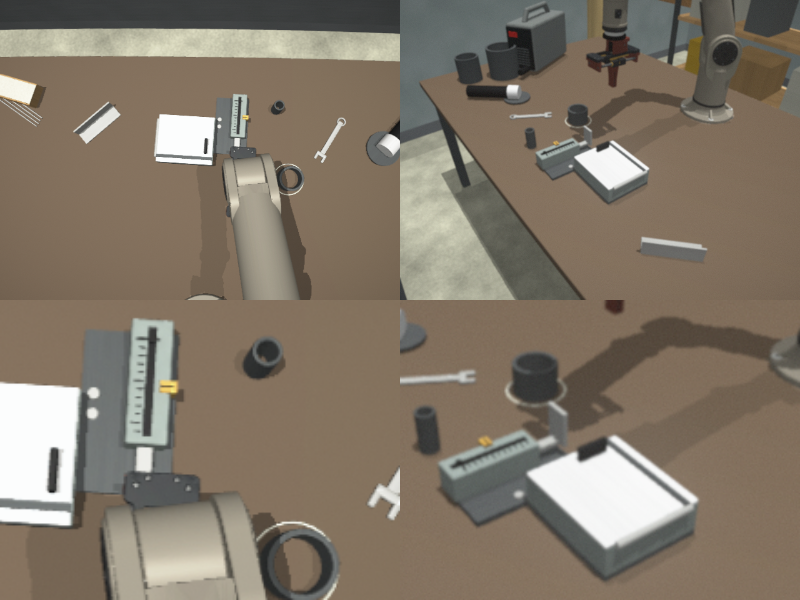

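The lid is shut, the pointer is home, and the bench looks tidy. The arm partly hides the pipe, so I'll move it left once and measure before handing in.

```bash
python3 -m jog '[{"delta_pos":[45,0,0],"twist":[0,0,0],"jaw":1},{"delta_pos":[45,0,0],"twist":[0,0,0],"jaw":1},{"delta_pos":[45,0,0],"twist":[0,0,0],"jaw":1},{"delta_pos":[45,0,0],"twist":[0,0,0],"jaw":1},{"delta_pos":[0,0,0],"twist":[0,0,0],"jaw":1},{"delta_pos":[0,0,0],"twist":[0,0,0],"jaw":1},{"delta_pos":[0,0,0],"twist":[0,0,0],"jaw":1},{"delta_pos":[0,0,0],"twist":[0,0,0],"jaw":1}]' | tail -1
python3 - <<'E'
from ptr import *
im=grab('top','t14'); print(pipe(im), ring(im)); b=cv2.imread('pics/top5.png')[...,::-1]
print('pipe diff vs t5',np.abs(im[240:340,410:510].astype(int)-b[240:340,410:510]).mean(), 'pointer',tick(im,159,163))
E
```

```text
grasp_force: 0.0
[((514.0082397460938, -277.1278381347656), (81.7544174194336, 92.1525650024414), 6.736002445220947)] ((513.9156494140625, -282.1628723144531), (107.42996978759766, 108.08033752441406), 1.4861057996749878)
pipe diff vs t5 7.718133333333333 pointer (377.0, np.float64(160.7172334734429))
```

The pipe fit is identical to the one just after parking, so nothing has moved. I'm handing in.

```bash
python3 -c "
from bench import ctrl
print(ctrl.sign_off())"
```

```text
the job is handed in; nothing more can be done
None
```

The job is handed in, though no verdict came back: the pipe is in its ring, all four coupons are in the bay under the shut lid, and the gauge was pulled level with the clip, held 4.5 s and let back home.

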